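# Make up a cutter head and a feed-roller head on their arbors

### The arm

A 6-joint arm with a two-finger parallel gripper is mounted at the origin on the work surface. World frame = base frame: x ahead of the robot, y to its left, z up, the work surface at z = 0. Lengths are in m, angles in rad, forces in N, time in s.
With the tool pointing down it reaches from about 0.4 to 0.925 m from the base axis. Payload 3.4 kg.
Tool frame: the origin (TCP) lies on the centre line of the jaws, within the pads' length; the fingertips stand 25 mm ahead of it and the grasp point (between the pads) lies 6 mm ahead of it; x points along the fingers, y is the direction in which the jaws open and shut, and the axes are right-handed (so a half turn about x gives the same grasp; the last joint's range is limited). The gripper opens to 85 mm and grips with 20 to 120 N. Pads are 22 mm wide; open, the fingers measure 114 mm over their backs; the gripper's body (76 mm by 85 mm) begins 54 mm behind the grasp point. The pads swing forward as they close: fully open they stand 13 mm farther back than shut.
Start: joints at [-1.302, 0.307, 1.506, -0, 1.328, -0.073], TCP at [0.193, -0.542, 0.256] pointing down, gripper open.
Joint ranges: [-3.12, 3.12], [-1.05, 2.28], [0.14, 2.33], [-1.42, 4.57], [0.1, 2.73], [-2.68, 2.68]. Speed limits (rad/s): [2.57, 2.57, 3.14, 3.14, 3.14, 3.14].

### API

Orientations are given as a 3x3 rotation matrix whose columns are the frame's x, y, z axes.
In Python, from station import manip gives the robot as it stands.
- The arm moves only by the tool arm_command, never from a script. Its argument "motion" is a list of rows, each an object with "linear": the shift along the tool's x, y, z in mm, a list of three; "dr": the turn, a rotation vector about the tool's x, y, z in rad, a list of three. In form: [{"linear": [tx, ty, tz], "dr": [rx, ry, rz]}, ...]. A call has 1 to 5 rows; each row is the pose to reach, as a shift and turn from the pose commanded when the call began, along the tool's axes at that moment; what a row does not reach only later rows make up. A row lasts 1/10 s, in which the tool goes at most 50 mm and 8.59 degrees, less where a joint would pass 70% of its speed; a pose out of reach is approached as far as the arm can. A call with a gripper value outside its range is refused whole. "claw" is the finger opening in mm, from 0 to 85.4, set as the call begins (left out, the last holds). The fingers move at their own pace and stop on an object; "newtons" is the grip in N (left out, the last holds). Time passes only in rows, so rows that repeat a pose let the fingers close. It gives the time, the measured TCP pose, the force and the opening at its end, in the units of the state.
- manip.read_state(): the state, without advancing time (a new reading comes with each control period).
- manip.capture(name): name is "scene" or "top"; returns the picture (400x640x3 uint8, red, green, blue); there is no depth.
- manip.camera_model(name): a dict with "vertical_fov" (degrees; the focal length in pixels is half the picture's height over the tangent of half this angle, whatever the lens; pixels are square), "cx", "cy" (the principal point, pixels), "cam_to_world" (4x4, takes a point from camera to world coordinates). Camera axes: x right, y down, z forward; pixel columns grow to the right and rows downward; lengths in m; the calibration is good to about 2 mm. A picture is of the moment at which its call begins. camera_model takes no time and is no camera call.
- manip.job_done(): hands the job in, once; it reports no verdict.
Trained networks look in the newest picture that a camera, given by its name, has taken for a name from the list of things; names that differ only in an ending like _2 or _b are one class to them, and where a whole thing is asked for, a point or a joint stands for the part that bears it (a point fixed in the world has none). Each returns a list of dicts, best first, with "confidence" (0 to 1); they miss things now and then, are a little off and sometimes report something else, mostly with a low value. They report only what shows in the picture. A call takes as long as a camera call. They do not tell look-alikes from the thing itself.
- manip.boxes_of(camera, target): "centre" ([x, y, z] in m, in world coordinates, good to about 4 mm: the middle of the surface that is visible of it).
- manip.outline_of(camera, target): "mask" (400x640 bool, what is visible of it).
- manip.spot_point(camera, target): "centre" ([x, y, z] in m, in world coordinates, good to about 4 mm: a listed point, or the origin of a listed thing).
The state is a dict: "clock": time; "joint_positions": joint angles; "qvel": joint speeds; "joint_efforts": joint torques, N m; "position": TCP position; "tcp_rot": TCP orientation; "ft_force": force on the tool from outside, world axes, zero at the start; "moment": the same for the moment, N m; "grip_width": finger opening in m.
Only numpy, scipy, OpenCV 4.12 (cv2) and the standard library are available. Lean on these libraries where they do the work, as an engineer would, in place of code of your own. Each camera call takes 0.05 s, during which the arm holds its last target.

### The job

Make up the two heads for the bevelling machine: on the arbor with the yellow base thread the white spacer first, then the toothed cutter, then the brass clamp ring on top; on the arbor with the blue base thread the green roller first and then the red collar. Lower each ring down its post instead of letting it drop, so that every one lies flat on the one below, and let go of them all. Leave the caliper, the wrench and the tin where they are.

Things in the scene. Friction and masses are not known exactly. Their poses are not given: they have to be found in the camera images.
- arbor_yellow: Assembly arbor with the YELLOW base plate, fixed to the table for the run. Square base 96 x 96 mm, 12 mm high (corner bolt heads 3 mm higher), with a vertical plain steel post, 16 mm diameter, in its centre; post tip 70 mm above the table, its last 6 mm tapered. Origin at the centre of the underside, on the table; z up along the post.
- arbor_blue: Assembly arbor with the BLUE base plate, otherwise identical to the yellow one (base 96 x 96 x 12 mm, post 16 mm diameter, tip 70 mm above the table). Origin at the centre of the underside; z up along the post.
- spacer: Plain WHITE nylon spacer: Ring, axis upright, lying flat on the table at the start, z up along its axis, origin at the centre of its underside, through bore 26 mm diameter. Outside 50 mm diameter, 24 mm high, about 45 g.
- cutter: Milling CUTTER: silver ring with eight brass-coloured cutting inserts and black gullets round its rim, flush with its round outside, so it can be gripped anywhere. Ring, axis upright, lying flat on the table at the start, z up along its axis, origin at the centre of its underside, through bore 26 mm diameter. Outside 60 mm diameter, 20 mm high, about 340 g.
- clamp_ring: BRASS clamp ring, plain, no inserts: Ring, axis upright, lying flat on the table at the start, z up along its axis, origin at the centre of its underside, through bore 26 mm diameter. Outside 46 mm diameter, 22 mm high, about 200 g.
- roller: GREEN plastic feed roller: Ring, axis upright, lying flat on the table at the start, z up along its axis, origin at the centre of its underside, through bore 26 mm diameter. Outside 56 mm diameter, 30 mm high, about 110 g.
- collar: RED painted collar: Ring, axis upright, lying flat on the table at the start, z up along its axis, origin at the centre of its underside, through bore 26 mm diameter. Outside 44 mm diameter, 20 mm high, about 55 g.
- caliper: Bystander, leave alone: loose steel caliper, 190 mm long, 12 mm high, lying flat with its length roughly across the table (along world y), beyond the work. Origin under the middle of its beam; beam along its x, jaws to its -y near the +x end.
- wrench: Bystander, leave alone: loose steel wrench, about 190 mm long, lying flat at the robot's right. Origin at its underside, length along its x.
- tin: Bystander, leave alone: closed grey tin, 70 mm diameter, 60 mm high, standing at the robot's left. Origin at the centre of its underside.
Things that resemble listed ones, but are neither listed nor needed, are in the scene too. Several things have the shape of the clamp_ring; the one meant has the colours described above. Several things have the shape of the collar; the one meant has the colours described above.

How it is judged:
By the outcome, as a careful person would: the job done as asked, in the order asked, and still so for the second after the job is handed in, with the robot touching nothing.
It also fails if it takes over 109 s, if anything falls off the work surface, if the arm or the gripper's body presses on something with over 40 N, if the wrist force passes 120 N, or if a joint passes its speed limit or range.

## Working session

There is one attempt and no reset: what is moved stays moved. The work goes in short steps, Python scripts to look and compute and a tool call to move; the robot and the scene stay as the last step left them, time stands still between calls to the robot, and variables do not carry over. Pictures are saved under pics/ and viewed, and the job is handed in when it is done.

Besides the shell and the picture viewer there is one more tool, called as name(argument=value, ...) on one line, values as JSON. arm_command: Moves the arm, as the interface text tells. Its arguments: {"type":"object","properties":{"motion":{"type":"array","items":{"type":"object","properties":{"linear":{"type":"array","items":{"type":"number"}},"dr":{"type":"array","items":{"type":"number"}}}}},"claw":{"type":"number"},"newtons":{"type":"number"}},"required":["motion"]}

```bash
ls; mkdir -p pics; python3 - <<'E'
from station import manip
import cv2
s=manip.read_state(); print({k:(v.tolist() if hasattr(v,'tolist') else v) for k,v in s.items()})
for n in ("scene","top"):
    im=manip.capture(n); cv2.imwrite(f"pics/{n}0.png",im[:,:,::-1]); print(n,manip.camera_model(n))
E
```

```text
pics
{'clock': 0.0, 'joint_positions': [-1.3014737248047379, 0.3075614181822513, 1.5076563946749428, 9.716805871770292e-06, 1.328416098254413, -0.07348158287100319], 'qvel': [-0.0003352900965448248, 0.0016723555029719576, -0.001879748465978579, -0.0011738289940251526, -0.000937666913201948, -0.0008260382832630789], 'joint_efforts': [-0.002014712881646119, -45.755635499954224, -25.19192397594452, -0.00039168357943708543, 0.013301242142915726, -7.475262862044474e-06], 'position': [0.1930925987298931, -0.5409253169331593, 0.2553940435778327], 'tcp_rot': [[-0.0005340416589487941, 0.3361266869132856, -0.9418166303183464], [0.0019701814438475196, -0.9418145830755517, -0.3361270734280458], [-0.999997916590122, -0.0020350555084712777, -0.0001592623389706578]], 'ft_force': [-0.07044063785360714, -0.7173204422713695, -0.42531127013626724], 'moment': [-0.01384547358117603, -0.0579404782950981, -0.007546565323681194], 'grip_width': 0.08524890531713587}
scene {'vertical_fov': 44.20788957869375, 'cx': 315.6643565501445, 'cy': 197.87793604149797, 'cam_to_world': array([[ 0.86495658,  0.4019775 , -0.30044002,  0.96832636],
       [ 0.50183707, -0.68910391,  0.52277658, -0.72336324],
       [ 0.00311003, -0.60295098, -0.79777217,  1.10812617],
       [ 0.        ,  0.        ,  0.        ,  1.        ]])}
top {'vertical_fov': 54.506653874947794, 'cx': 318.1875441312293, 'cy': 201.29902931711604, 'cam_to_world': array([[-0.01434715, -0.98386713,  0.17832448,  0.37110465],
       [-0.99984271,  0.01597616,  0.00770243, -0.01981976],
       [-0.01042711, -0.17818593, -0.98394159,  1.19097344],
       [ 0.        ,  0.        ,  0.        ,  1.        ]])}
```

View pics/top0.png

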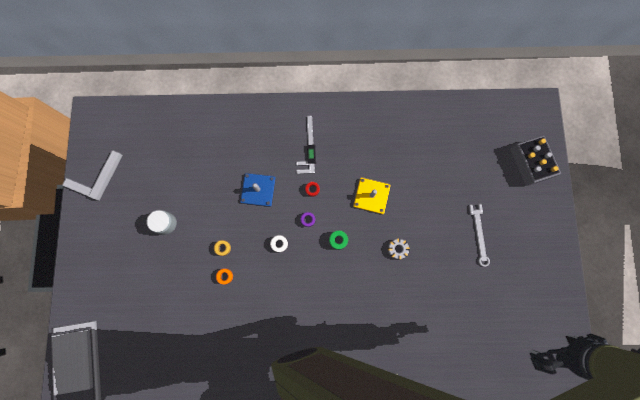

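View pics/scene0.png

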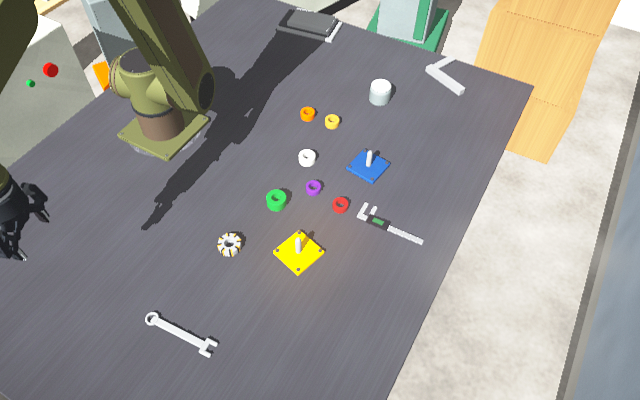

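```bash
python3 - <<'E'
from station import manip
import numpy as np
for t in "arbor_yellow arbor_blue spacer cutter clamp_ring roller collar".split():
    for c in ("top","scene"):
        if t in("spacer","cutter","roller") and c=="scene": continue
        r=manip.spot_point(c,t)
        print(t,c,[(np.round(d['centre'],4).tolist(),round(d['confidence'],2)) for d in r])
E
```

```text
arbor_yellow top [([0.6263, 0.1831, 0.0003], 0.52)]
arbor_yellow scene [([0.6048, -0.1729, 0.0027], 0.73), ([0.5297, 0.4639, 0.0017], 0.33), ([0.4369, -0.2471, -0.0024], 0.26)]
arbor_blue top [([0.6268, 0.1824, 0.0017], 0.94)]
arbor_blue scene [([0.6303, 0.1783, -0.0004], 0.64)]
spacer top [([0.626, 0.1787, -0.0015], 0.7), ([0.4568, 0.1129, -0.0011], 0.62), ([0.4608, -0.0688, -0.0032], 0.42)]
cutter top [([0.4414, -0.2488, -0.002], 0.68)]
clamp_ring top [([0.444, 0.2844, -0.0031], 0.55), ([0.3615, 0.275, 0.0], 0.49)]
clamp_ring scene [([0.4448, 0.2852, -0.0021], 0.74), ([0.3651, 0.2776, 0.0002], 0.6)]
roller top [([0.4612, -0.0676, -0.0007], 0.69), ([0.6264, 0.1828, 0.0], 0.22)]
collar top [([0.6283, 0.0088, 0.0024], 0.6), ([0.5301, 0.0262, 0.0007], 0.47)]
collar scene [([0.5314, 0.0213, 0.0019], 0.74), ([0.6263, 0.0091, 0.0056], 0.57)]
```

The top view shows brass-yellow (222,248), orange (224,276), white (279,244), purple (308,219), green (339,240), red (313,189) and the cutter (399,249). The blue base is at (257,190) and the yellow one at (372,196). I'll zoom in to tell the look-alikes apart, then refine with silhouettes.

```bash
cat > h.py <<'E'
import numpy as np, cv2
from station import manip
from scipy.optimize import least_squares
def cam(n):
    m=manip.camera_model(n); f=200/np.tan(np.radians(m['vertical_fov']/2))
    return f,m['cx'],m['cy'],np.linalg.inv(m['cam_to_world'])
def proj(n,P):
    f,cx,cy,W=cam(n); P=np.atleast_2d(P); c=P@W[:3,:3].T+W[:3,3]
    return np.c_[f*c[:,0]/c[:,2]+cx, f*c[:,1]/c[:,2]+cy]
def hullc(p):
    h=cv2.convexHull(p.astype(np.float32)); m=cv2.moments(h); return np.array([m['m10']/m['m00'],m['m01']/m['m00']]),m['m00'],h
a=np.linspace(0,2*np.pi,72,endpoint=False)
def ring(x,y,z,r,h): return np.vstack([np.c_[x+r*np.cos(a),y+r*np.sin(a),0*a+q] for q in (z,z+h)])
def box(x,y,w=.048,h=.012,yaw=0):
    k=np.array([[1,1],[1,-1],[-1,-1],[-1,1]])*w; c,s=np.cos(yaw),np.sin(yaw); k=k@np.array([[c,s],[-s,c]])+[x,y]
    return np.vstack([np.c_[k,np.full(4,q)] for q in (0,h)])
E
python3 - <<'E'
import cv2,numpy as np
t=cv2.imread('pics/top0.png');s=cv2.imread('pics/scene0.png')
A=cv2.resize(t[165:295,200:420],None,fx=3.6,fy=3.6,interpolation=cv2.INTER_CUBIC);cv2.imwrite('pics/zt.png',A)
B=cv2.resize(s[90:280,200:430],None,fx=3.1,fy=3.1,interpolation=cv2.INTER_CUBIC);cv2.imwrite('pics/zs.png',B)
E
```

```text
(no output)
```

View pics/zt.png

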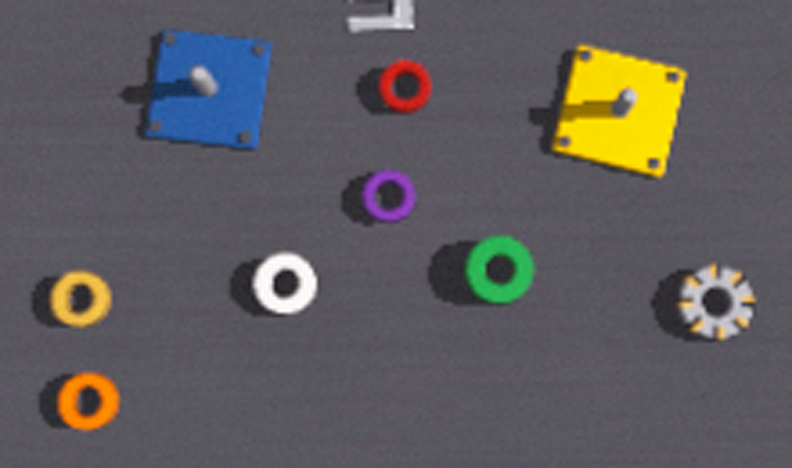

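View pics/zs.png

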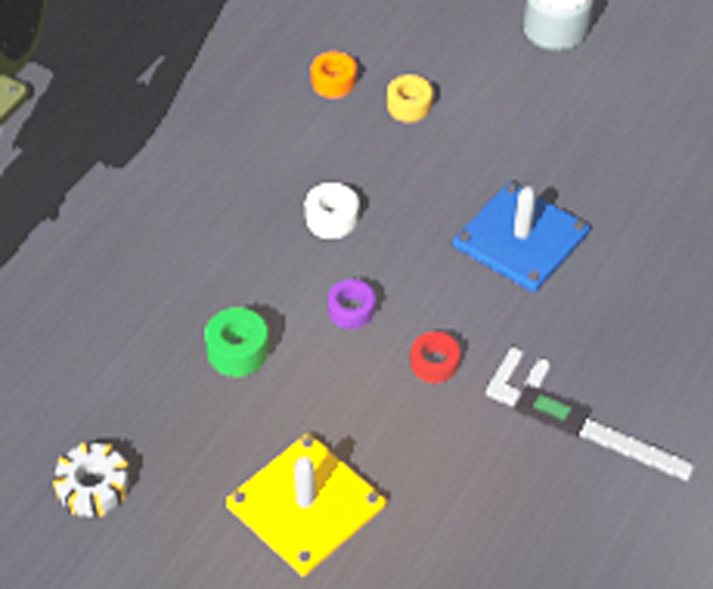

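Brass (0.444, 0.285) is the muted yellow ring. The saturated orange and the purple ones are decoys. Next I'll fit silhouettes in both cameras.

```bash
cat >> h.py <<'E'
def mask(img,seed,kind,rad=26):
    hsv=cv2.cvtColor(img,cv2.COLOR_RGB2HSV).astype(int)
    H,S,V=hsv[...,0],hsv[...,1],hsv[...,2]
    hr={'yellow':(22,36),'brass':(15,28),'blue':(98,125),'green':(45,85)}
    if kind in hr: m=(H>=hr[kind][0])&(H<=hr[kind][1])&(S>90)&(V>40)
    elif kind=='red': m=((H<8)|(H>172))&(S>120)&(V>60)
    else: m=(V>135)
    yy,xx=np.mgrid[:400,:640]; m&=np.hypot(xx-seed[0],yy-seed[1])<rad
    return m.astype(np.uint8)
def fit(n,img,name,x0,z=0):
    R={'spacer':(.025,.024,'w'),'cutter':(.030,.020,'w'),'clamp_ring':(.023,.022,'brass'),'roller':(.028,.030,'green'),'collar':(.022,.020,'red')}
    if name in R:
        r,h,k=R[name]; mk=lambda p: ring(p[0],p[1],z,r,h)
    else:
        k=name[6:]; mk=lambda p: box(p[0],p[1],yaw=p[2])
    seed=proj(n,[x0[0],x0[1],z+.01])[0]
    m=mask(img,seed,k,40 if k in('yellow','blue') else 22)
    # hull-of-mask centroid, with soft IoU via filled upscaled masks
    cs,_=cv2.findContours(m,cv2.RETR_EXTERNAL,cv2.CHAIN_APPROX_NONE)
    c=max(cs,key=cv2.contourArea); hm=cv2.convexHull(c)
    M=np.zeros((400,640),np.uint8); cv2.fillConvexPoly(M,hm,1)
    ys,xs=np.nonzero(M); cm=np.array([xs.mean(),ys.mean()]); cov=np.cov(xs,ys)
    def res(p):
        cc,A,h=hullc(proj(n,mk(p))); r=list(cc-cm)
        if len(p)==3:
            T=np.zeros((400,640),np.uint8)
            q=h[:,0]; mm=cv2.moments(h); a_=mm['m00']; cv_=np.array([mm['mu20'],mm['mu11'],mm['mu02']])/a_
            r+=list((cv_-[cov[0,0],cov[0,1],cov[1,1]])*.02)
        return r
    if name in R:
        s=least_squares(res,x0[:2])
    else:
        # yaw by IoU scan
        best=None
        for yw in np.arange(-.785,.785,.02):
            g=lambda p: res([p[0],p[1]]) if 0 else list(hullc(proj(n,box(p[0],p[1],yaw=yw)))[0]-cm)
            s=least_squares(g,x0[:2])
            h=hullc(proj(n,box(*s.x,yaw=yw)))[2]
            T=np.zeros((400,640),np.uint8); cv2.fillConvexPoly(T,np.round(h).astype(int),1)
            iou=(T&M).sum()/(T|M).sum()
            if best is None or iou>best[0]: best=(iou,s,yw)
        s=best[1]; s.yaw=best[2]
    A=hullc(proj(n,mk(list(s.x)+[getattr(s,'yaw',0)])))[1]
    return s.x,M.sum(),A,getattr(s,'yaw',None)
E
python3 - <<'E'
from h import *
X={'arbor_yellow':(.605,-.173),'arbor_blue':(.627,.182),'spacer':(.457,.113),'cutter':(.44,-.249),'clamp_ring':(.444,.285),'roller':(.461,-.068),'collar':(.628,.009)}
for n in('top','scene'):
    im=cv2.imread(f'pics/{n}0.png')[:,:,::-1].copy()
    for k,x in X.items():
        p,a1,a2,yw=fit(n,im,k,x); print(n,k,np.round(p,4),a1,round(a2),yw)
E
```

```text
top arbor_yellow [ 0.6022 -0.1767] 1016 974 -0.26499999999999957Traceback (most recent call last):
  File "<stdin>", line 6, in <module>
  File "h.py", line 53, in fit
    s=least_squares(g,x0[:2])
    return func(*args, **kwargs)
    result = trf(vector_fun.fun, vector_fun.jac, x0, f0, J0, lb, ub, ftol, xtol,
                 gtol, max_nfev, x_scale, loss_function, tr_solver,
                 tr_options.copy(), verbose, callback=callback_wrapped)
    return trf_no_bounds(
        fun, jac, x0, f0, J0, ftol, xtol, gtol, max_nfev, x_scale,
        loss_function, tr_solver, tr_options, verbose, callback=callback)
    f_new = fun(x_new)
    self._update_fun()
    ~~~~~~~~~~~~~~~~^^
    self.f = self.fun_wrapped(xp_copy(self.x))
             ~~~~~~~~~~~~~~~~^^^^^^^^^^^^^^^^^
    return np.atleast_1d(self.fun(x))
                         ~~~~~~~~^^^
    return self.f(x, *self.args, **self.kwargs)
           ~~~~~~^^^^^^^^^^^^^^^^^^^^^^^^^^^^^^
  File "h.py", line 52, in <lambda>
    g=lambda p: res([p[0],p[1]]) if 0 else list(hullc(proj(n,box(p[0],p[1],yaw=yw)))[0]-cm)
                                                      ~~~~^^^^^^^^^^^^^^^^^^^^^^^^^
  File "h.py", line 8, in proj
    f,cx,cy,W=cam(n); P=np.atleast_2d(P); c=P@W[:3,:3].T+W[:3,3]
              ~~~^^^
  File "h.py", line 5, in cam
    m=manip.camera_model(n); f=200/np.tan(np.radians(m['vertical_fov']/2))
ValueError: time passes only in moves, steps and waits
```

```bash
sed -i 's/^def cam(n):/import functools\n@functools.lru_cache\ndef cam(n):/; s/least_squares(res,x0\[:2\])/least_squares(res,x0[:2],diff_step=1e-2)/; s/least_squares(g,x0\[:2\])/least_squares(g,x0[:2],diff_step=1e-2)/' h.py
cat > m.py <<'E'
from h import *
X={'arbor_yellow':(.605,-.173),'arbor_blue':(.627,.182),'spacer':(.457,.113),'cutter':(.44,-.249),'clamp_ring':(.444,.285),'roller':(.461,-.068),'collar':(.628,.009)}
for n in('top','scene'):
    im=cv2.imread(f'pics/{n}0.png')[:,:,::-1].copy()
    for k,x in X.items():
        p,a1,a2,yw=fit(n,im,k,x); print(n,k,np.round(p,4),a1,round(a2),yw)
print(manip.read_state()['clock'])
E
python3 m.py
```

```text
top arbor_yellow [ 0.6022 -0.1767] 1016 975 -0.22499999999999953
top arbor_blue [0.6271 0.1783] 1014 967 -0.12499999999999944
top spacer [0.4578 0.1103] 245 232 None
top cutter [ 0.4369 -0.252 ] 338 340 None
top clamp_ring [0.4473 0.2828] 227 210 None
top roller [ 0.4657 -0.0694] 309 287 None
top collar [0.6257 0.0076] 178 173 None
scene arbor_yellow [ 0.6015 -0.1754] 1292 1312 -0.26499999999999957
scene arbor_blue [0.6263 0.1793] 920 921 -0.12499999999999944
scene spacer [0.4812 0.103 ] 864 261 None
scene cutter [ 0.4352 -0.2491] 500 453 None
scene clamp_ring [0.4463 0.2842] 197 190 None
scene roller [ 0.4647 -0.0681] 395 388 None
scene collar [0.6241 0.0093] 226 228 None
0.65
```

Top and scene agree within about 2 mm. For the spacer I'll use the top fit, since its scene mask leaked. First I'll square the tool to the world (jaws along y) while moving in.

arm_command(motion=[{"linear": [0,-24,-44],"dr": [0.115,0,0]},{"linear": [0,-48,-87],"dr": [0.23,0,0]},{"linear": [0,-72,-131],"dr": [0.343,0,0]},{"linear": [0,-97,-174],"dr": [0.343,0,0]},{"linear": [0,-121,-218],"dr": [0.343,0,0]}], claw=85, newtons=40)

```text
clock: 1.15
position: [0.3587, -0.3529, 0.2566]
tcp_rot: [[0.001, -0.001, -1.0], [-0.0, -1.0, 0.001], [-1.0, 0.0, -0.001]]
ft_force: [0.8, -0.6, -0.4]
grip_width: 0.0852
```

arm_command(motion=[{"linear": [0,-48,-20],"dr": [0,0,0]},{"linear": [0,-96,-40],"dr": [0,0,0]},{"linear": [0,-144,-60],"dr": [0,0,0]},{"linear": [0,-192,-80],"dr": [0,0,0]},{"linear": [0,-240,-99],"dr": [0,0,0]}])

```text
clock: 1.65
position: [0.4539, -0.1215, 0.2567]
tcp_rot: [[0.001, -0.0, -1.0], [-0.0, -1.0, 0.0], [-1.0, 0.0, -0.001]]
ft_force: [1.5, -0.3, -0.3]
grip_width: 0.0849
```

arm_command(motion=[{"linear": [15,-46,0],"dr": [0,0,0]},{"linear": [45,-92,0],"dr": [0,0,0]},{"linear": [75,-138,0],"dr": [0,0,0]},{"linear": [95,-184,0],"dr": [0,0,0]},{"linear": [106,-226,0],"dr": [0,0,0]}], claw=60)

```text
clock: 2.15
position: [0.4525, 0.1011, 0.15]
tcp_rot: [[-0.001, -0.001, -1.0], [-0.0, -1.0, 0.001], [-1.0, 0.0, 0.001]]
ft_force: [1.2, 0.1, -0.2]
grip_width: 0.0599
```

arm_command(motion=[{"linear": [20,0,0],"dr": [0,0,0]},{"linear": [50,0,0],"dr": [0,0,0]},{"linear": [70,0,0],"dr": [0,0,0]},{"linear": [80,0,0],"dr": [0,0,0]},{"linear": [80,0,0],"dr": [0,0,0]}])

```text
clock: 2.65
position: [0.4526, 0.0995, 0.0702]
tcp_rot: [[-0.003, -0.0, -1.0], [-0.0, -1.0, 0.0], [-1.0, 0.0, 0.003]]
ft_force: [0.2, 0.3, 0.6]
grip_width: 0.0599
```

arm_command(motion=[{"linear": [0,-11.5,-4.5],"dr": [0,0,0]},{"linear": [0,-11.5,-4.5],"dr": [0,0,0]}])

```text
clock: 2.85
position: [0.4602, 0.1122, 0.0724]
tcp_rot: [[0.004, -0.0, -1.0], [0.001, -1.0, 0.0], [-1.0, -0.001, -0.004]]
ft_force: [0.3, -0.3, -0.5]
grip_width: 0.06
```

```bash
cat > look.py <<'E'
import sys
from h import *
n,tag,u,v,r=sys.argv[1],sys.argv[2],*map(int,sys.argv[3:6])
im=manip.capture(n); cv2.imwrite(f'pics/{n}_{tag}_raw.png',im[:,:,::-1])
u0,v0=max(u-r,0),max(v-r,0)
c=im[v0:v+r,u0:u+r,::-1]; k=560/max(c.shape[:2]); cv2.imwrite(f'pics/{tag}.png',cv2.resize(c,None,fx=k,fy=k,interpolation=cv2.INTER_CUBIC))
s=manip.read_state(); print(s['clock'],np.round(s['position'],4),s['grip_width'])
E
python3 look.py scene a1 307 150 50
```

```text
2.9 [0.4597 0.1119 0.0724] 0.06028118003538556
```

View pics/a1.png

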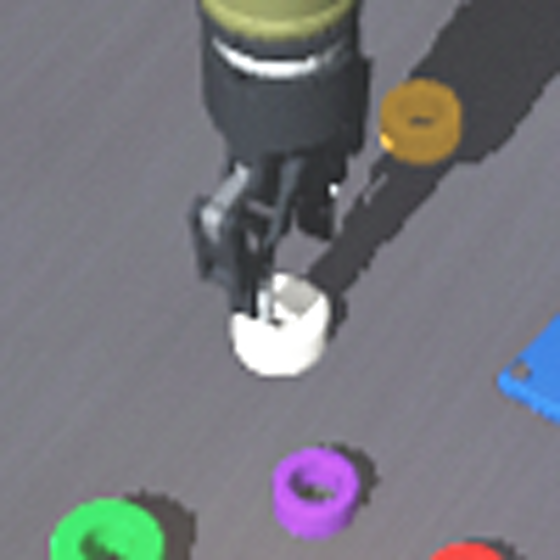

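arm_command(motion=[{"linear": [15,1,2],"dr": [0,0,0]},{"linear": [30,1,2],"dr": [0,0,0]},{"linear": [37,1,2],"dr": [0,0,0]},{"linear": [40,1,2],"dr": [0,0,0]},{"linear": [40,1,2],"dr": [0,0,0]}])

```text
clock: 3.4
position: [0.456, 0.1101, 0.0313]
tcp_rot: [[0.0, -0.0, -1.0], [0.0, -1.0, 0.0], [-1.0, -0.0, -0.0]]
ft_force: [0.3, 0.2, -0.3]
grip_width: 0.0598
```

```bash
python3 look.py scene a2 307 150 50
```

```text
3.45 [0.4562 0.1101 0.0316] 0.060145365737686925
```

View pics/a2.png

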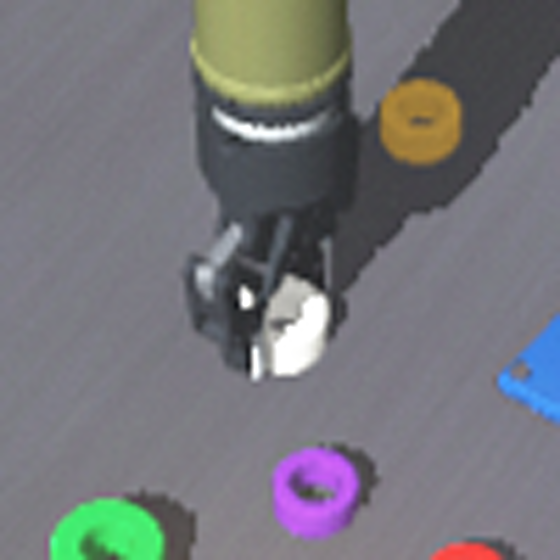

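The jaws straddle the spacer at (270,330) in the zoom, with no contact force. I'll close.

arm_command(motion=[{"linear": [0,0,0],"dr": [0,0,0]},{"linear": [0,0,0],"dr": [0,0,0]},{"linear": [0,0,0],"dr": [0,0,0]},{"linear": [0,0,0],"dr": [0,0,0]}], claw=40, newtons=40)

```text
clock: 3.85
position: [0.4564, 0.1102, 0.0322]
tcp_rot: [[0.002, -0.0, -1.0], [0.0, -1.0, 0.0], [-1.0, -0.0, -0.002]]
ft_force: [-1.1, -0.2, 5.9]
grip_width: 0.0491
```

arm_command(motion=[{"linear": [0,0,0],"dr": [0,0,0]},{"linear": [0,0,0],"dr": [0,0,0]},{"linear": [-2,0,0],"dr": [0,0,0]},{"linear": [-4,0,0],"dr": [0,0,0]},{"linear": [-4,0,0],"dr": [0,0,0]}])

```text
clock: 4.35
position: [0.4561, 0.1101, 0.0356]
tcp_rot: [[0.001, -0.0, -1.0], [0.0, -1.0, 0.0], [-1.0, -0.0, -0.001]]
ft_force: [0.2, -0.3, -0.2]
grip_width: 0.049
```

```bash
python3 -c "
from station import manip
import numpy as np
s=manip.read_state();print(np.round(s['position'],4),np.round(s['ft_force'],2),s['grip_width'])"
```

```text
[0.4561 0.1101 0.0356] [ 0.21 -0.33 -0.17] 0.048973233936621896
```

arm_command(motion=[{"linear": [-30,0,0],"dr": [0,0,0]},{"linear": [-70,0,0],"dr": [0,0,0]},{"linear": [-90,0,0],"dr": [0,0,0]},{"linear": [-95,0,0],"dr": [0,0,0]},{"linear": [-95,0,0],"dr": [0,0,0]}])

```text
clock: 4.85
position: [0.4561, 0.1101, 0.1307]
tcp_rot: [[0.002, -0.0, -1.0], [0.0, -1.0, 0.0], [-1.0, -0.0, -0.002]]
ft_force: [-0.7, 0.6, -0.4]
grip_width: 0.0487
```

```bash
python3 look.py scene a3 307 140 50
```

```text
4.9 [0.4553 0.11   0.1297] 0.04884062223156629
```

View pics/a3.png

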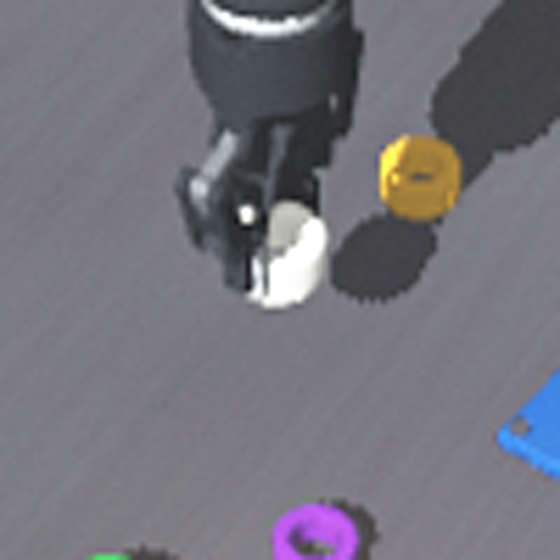

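Spacer is held, its underside about 32 mm below the TCP. Now to the yellow arbor at (0.602,-0.176).

arm_command(motion=[{"linear": [0,40,-20],"dr": [0,0,0]},{"linear": [0,80,-40],"dr": [0,0,0]},{"linear": [0,120,-60],"dr": [0,0,0]},{"linear": [0,160,-80],"dr": [0,0,0]},{"linear": [0,200,-101],"dr": [0,0,0]}])

```text
clock: 5.4
position: [0.5559, -0.0913, 0.1278]
tcp_rot: [[-0.004, -0.0, -1.0], [0.001, -1.0, 0.0], [-1.0, -0.001, 0.004]]
ft_force: [0.9, 0.4, 0.3]
grip_width: 0.0489
```

arm_command(motion=[{"linear": [0,35,-17],"dr": [0,0,0]},{"linear": [0,65,-33],"dr": [0,0,0]},{"linear": [0,86,-45],"dr": [0,0,0]},{"linear": [0,86,-45],"dr": [0,0,0]},{"linear": [0,86,-45],"dr": [0,0,0]}])

```text
clock: 5.9
position: [0.6004, -0.1758, 0.1277]
tcp_rot: [[-0.004, -0.001, -1.0], [0.002, -1.0, 0.001], [-1.0, -0.002, 0.004]]
ft_force: [-0.3, 0.5, -1.3]
grip_width: 0.0488
```

```bash
python3 look.py scene b1 300 230 50;python3 look.py top b2 372 190 40
```

```text
5.95 [ 0.6001 -0.175   0.1281] 0.048626938705171846
6.0 [ 0.6001 -0.1746  0.1286] 0.048820376394929366
```

View pics/b1.png

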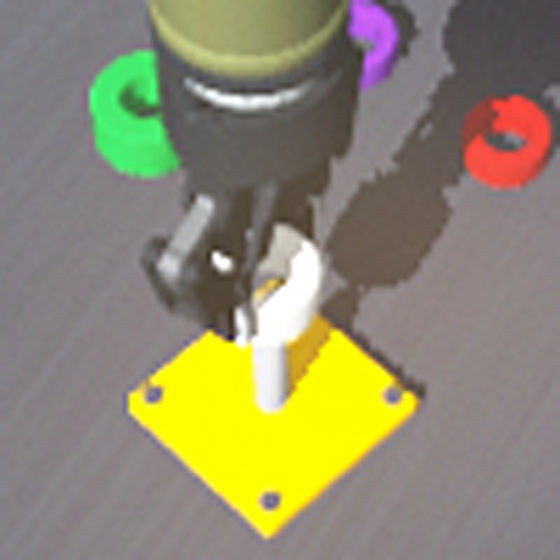

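View pics/b2.png

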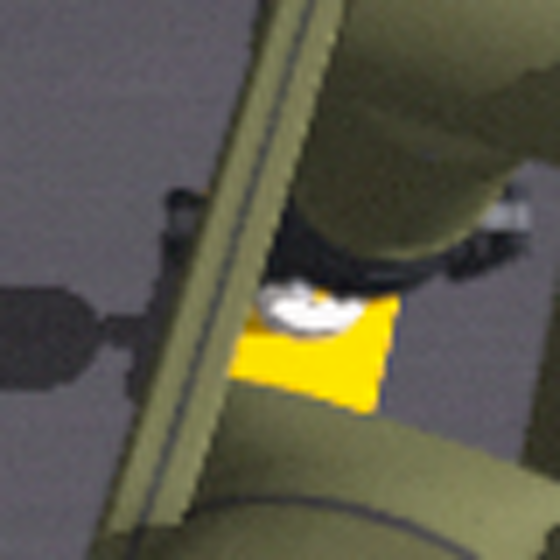

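The spacer hangs coaxially above the post at (270,370) in the scene zoom. I'll lower it slowly.

arm_command(motion=[{"linear": [8,0,-1],"dr": [0,0,0]},{"linear": [18,0,-1],"dr": [0,0,0]},{"linear": [28,0,-1],"dr": [0,0,0]},{"linear": [36,0,-1],"dr": [0,0,0]},{"linear": [42,0,-1],"dr": [0,0,0]}])

```text
clock: 6.5
position: [0.6022, -0.1755, 0.087]
tcp_rot: [[-0.001, 0.0, -1.0], [0.001, -1.0, -0.0], [-1.0, -0.001, 0.001]]
ft_force: [0.1, 0.1, -1.5]
grip_width: 0.0485
```

arm_command(motion=[{"linear": [8,0,0],"dr": [0,0,0]},{"linear": [18,0,0],"dr": [0,0,0]},{"linear": [28,0,0],"dr": [0,0,0]},{"linear": [34,0,0],"dr": [0,0,0]},{"linear": [36,0,0],"dr": [0,0,0]}])

```text
clock: 7.0
position: [0.6022, -0.1758, 0.0511]
tcp_rot: [[-0.002, -0.0, -1.0], [0.001, -1.0, 0.0], [-1.0, -0.001, 0.002]]
ft_force: [-0.9, 0.0, -0.6]
grip_width: 0.0486
```

```bash
python3 look.py scene b3 300 230 50
```

```text
7.05 [ 0.6023 -0.1758  0.0512] 0.048517672855012954
```

View pics/b3.png

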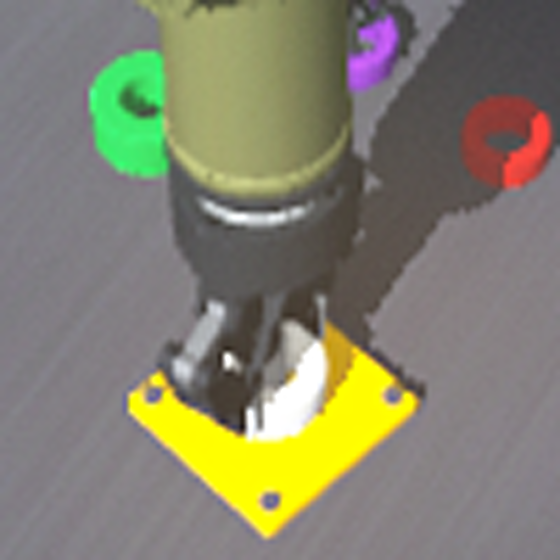

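Spacer is on the post with no side force. I'll lower in small steps until it touches.

arm_command(motion=[{"linear": [3,0,0],"dr": [0,0,0]},{"linear": [5,0,0],"dr": [0,0,0]},{"linear": [6,0,0],"dr": [0,0,0]},{"linear": [6.5,0,0],"dr": [0,0,0]}])

```text
clock: 7.45
position: [0.6029, -0.176, 0.0458]
tcp_rot: [[0.0, -0.0, -1.0], [-0.0, -1.0, 0.0], [-1.0, 0.0, -0.0]]
ft_force: [-0.9, -0.0, -0.4]
grip_width: 0.0485
```

arm_command(motion=[{"linear": [0.5,0,0],"dr": [0,0,0]},{"linear": [1,0,0],"dr": [0,0,0]}])

```text
clock: 7.65
position: [0.6029, -0.176, 0.0448]
tcp_rot: [[0.0, -0.0, -1.0], [-0.0, -1.0, 0.0], [-1.0, 0.0, -0.0]]
ft_force: [0.7, 0.0, -0.4]
grip_width: 0.0487
```

arm_command(motion=[{"linear": [0.5,0,0],"dr": [0,0,0]},{"linear": [1,0,0],"dr": [0,0,0]}])

```text
clock: 7.85
position: [0.6028, -0.1759, 0.0442]
tcp_rot: [[0.0, -0.0, -1.0], [-0.0, -1.0, 0.0], [-1.0, 0.0, -0.0]]
ft_force: [-1.7, 0.7, 7.4]
grip_width: 0.0485
```

arm_command(motion=[{"linear": [0.5,0,0],"dr": [0,0,0]},{"linear": [1,0,0],"dr": [0,0,0]}])

```text
clock: 8.05
position: [0.6029, -0.176, 0.0442]
tcp_rot: [[0.001, -0.0, -1.0], [-0.0, -1.0, 0.0], [-1.0, 0.0, -0.001]]
ft_force: [-4.0, 1.8, 12.7]
grip_width: 0.0484
```

Contact came at TCP 0.044, as expected. I'll release, wait, and rise.

arm_command(motion=[{"linear": [-1,0,0],"dr": [0,0,0]},{"linear": [-1,0,0],"dr": [0,0,0]},{"linear": [-1,0,0],"dr": [0,0,0]}], claw=62)

```text
clock: 8.35
position: [0.6028, -0.1759, 0.0436]
tcp_rot: [[0.0, -0.0, -1.0], [0.0, -1.0, 0.0], [-1.0, -0.0, -0.0]]
ft_force: [0.2, 0.6, 0.1]
grip_width: 0.0621
```

arm_command(motion=[{"linear": [-10,0,0],"dr": [0,0,0]},{"linear": [-35,0,0],"dr": [0,0,0]},{"linear": [-60,0,0],"dr": [0,0,0]},{"linear": [-76,0,0],"dr": [0,0,0]},{"linear": [-76,40,30],"dr": [0,0,0]}], claw=70)

```text
clock: 8.85
position: [0.5784, -0.2139, 0.1236]
tcp_rot: [[0.01, 0.005, -1.0], [-0.002, -1.0, -0.005], [-1.0, 0.002, -0.01]]
ft_force: [0.5, -1.4, 0.3]
grip_width: 0.07
```

arm_command(motion=[{"linear": [0,10,40],"dr": [0,0,0]},{"linear": [0,20,80],"dr": [0,0,0]},{"linear": [0,30,115],"dr": [0,0,0]},{"linear": [0,35,137],"dr": [0,0,0]},{"linear": [0,35,137],"dr": [0,0,0]}], claw=74)

```text
clock: 9.35
position: [0.4323, -0.2506, 0.12]
tcp_rot: [[-0.003, -0.003, -1.0], [0.001, -1.0, 0.003], [-1.0, -0.001, 0.003]]
ft_force: [0.3, 0.9, 0.6]
grip_width: 0.0742
```

```bash
python3 look.py scene c1 240 235 60; python3 - <<'E'
from h import *
im=cv2.imread('pics/scene_c1_raw.png')[:,:,::-1].copy()
E
```

```text
9.4 [ 0.4347 -0.2511  0.1203] 0.07389672193401065
```

View pics/c1.png

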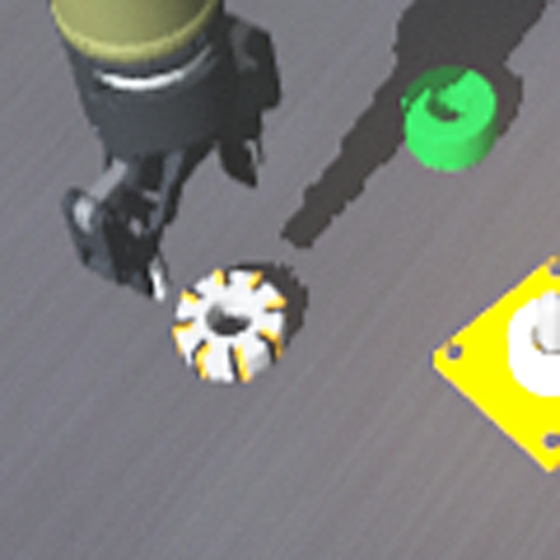

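arm_command(motion=[{"linear": [25,0,0],"dr": [0,0,0]},{"linear": [55,0,0],"dr": [0,0,0]},{"linear": [78,0,0],"dr": [0,0,0]},{"linear": [88,0,0],"dr": [0,0,0]},{"linear": [91,0,0],"dr": [0,0,0]}])

```text
clock: 9.9
position: [0.4365, -0.2506, 0.0278]
tcp_rot: [[-0.001, 0.0, -1.0], [0.001, -1.0, -0.0], [-1.0, -0.001, 0.001]]
ft_force: [-0.6, 0.0, 0.1]
grip_width: 0.074
```

arm_command(motion=[{"linear": [0,0,0],"dr": [0,0,0]},{"linear": [0,0,0],"dr": [0,0,0]},{"linear": [0,0,0],"dr": [0,0,0]},{"linear": [0,0,0],"dr": [0,0,0]},{"linear": [0,0,0],"dr": [0,0,0]}], claw=50, newtons=60)

```text
clock: 10.4
position: [0.4364, -0.2506, 0.0297]
tcp_rot: [[0.002, -0.001, -1.0], [0.0, -1.0, 0.001], [-1.0, -0.0, -0.002]]
ft_force: [0.8, 4.8, 7.7]
grip_width: 0.0576
```

arm_command(motion=[{"linear": [-3,0,0],"dr": [0,0,0]},{"linear": [-15,0,0],"dr": [0,0,0]},{"linear": [-40,0,0],"dr": [0,0,0]},{"linear": [-70,0,0],"dr": [0,0,0]},{"linear": [-105,0,0],"dr": [0,0,0]}])

```text
clock: 10.9
position: [0.4348, -0.2508, 0.1345]
tcp_rot: [[-0.002, -0.0, -1.0], [0.001, -1.0, 0.0], [-1.0, -0.001, 0.002]]
ft_force: [1.3, -0.5, -4.5]
grip_width: 0.0576
```

arm_command(motion=[{"linear": [-15,0,0],"dr": [0,0,0]},{"linear": [-15,0,0],"dr": [0,0,0]}])

```text
clock: 11.1
position: [0.4373, -0.2525, 0.1518]
tcp_rot: [[0.005, -0.0, -1.0], [-0.004, -1.0, 0.0], [-1.0, 0.004, -0.005]]
ft_force: [-0.1, 0.0, -4.7]
grip_width: 0.0575
```

```bash
python3 look.py scene c2 220 200 50
```

```text
11.15 [ 0.4363 -0.2516  0.1501] 0.057476118514191876
```

View pics/c2.png

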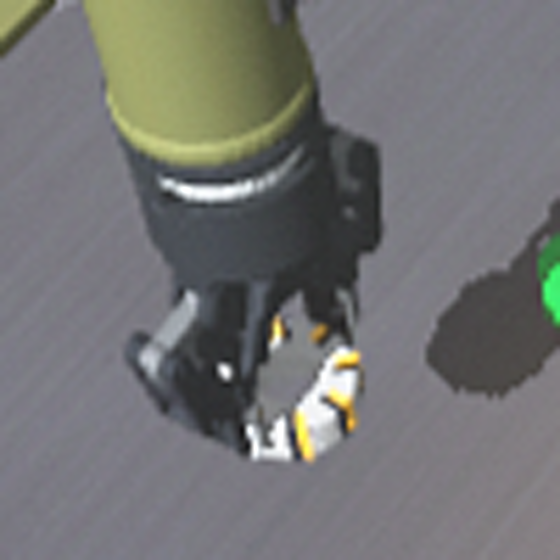

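```bash
cat > ov.py <<'E'
import sys
from h import *
f,out,u,v,r=sys.argv[1],sys.argv[2],*map(int,sys.argv[3:6]); X,Y,Z,R,H=map(float,sys.argv[6:11])
im=cv2.imread(f'pics/{f}_raw.png'); k=560/(2*r); n=f.split('_')[0]
c=cv2.resize(im[v-r:v+r,u-r:u+r],None,fx=k,fy=k,interpolation=cv2.INTER_CUBIC)
for rr,z,col in((R,Z,(255,0,255)),(R,Z+H,(255,255,0)),(.013,Z+H,(0,255,0)),(.013,Z,(0,0,255))):
    p=proj(n,np.c_[X+rr*np.cos(a),Y+rr*np.sin(a),0*a+z]); p=((p-[u-r,v-r]+.5)*k-.5)
    cv2.polylines(c,[np.round(p).astype(int)],True,col,1)
cv2.imwrite(f'pics/{out}.png',c)
E
python3 ov.py scene_c2 ov1 220 200 50 .4363 -.2516 .121 .030 .020
```

```text
(no output)
```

View pics/ov1.png

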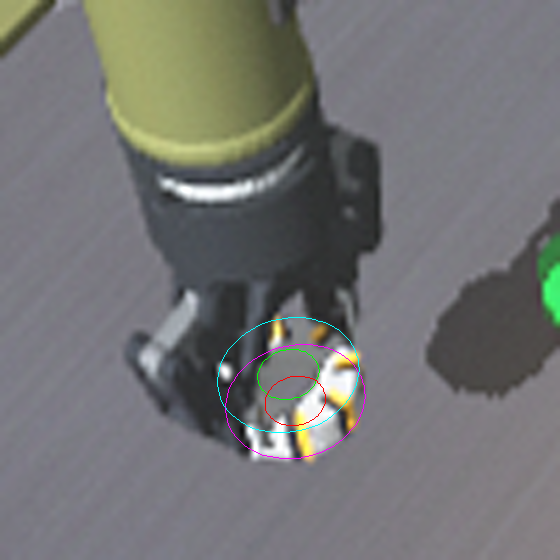

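Overlay matches: the cutter is held level and centred. Now to the yellow arbor.

arm_command(motion=[{"linear": [0,-15,-35],"dr": [0,0,0]},{"linear": [0,-32,-70],"dr": [0,0,0]},{"linear": [0,-50,-110],"dr": [0,0,0]},{"linear": [0,-66,-145],"dr": [0,0,0]},{"linear": [0,-75,-165],"dr": [0,0,0]}])

```text
clock: 11.65
position: [0.6028, -0.1744, 0.1466]
tcp_rot: [[-0.001, 0.001, -1.0], [0.001, -1.0, -0.001], [-1.0, -0.001, 0.001]]
ft_force: [-0.2, -0.7, -3.7]
grip_width: 0.0576
```

arm_command(motion=[{"linear": [5,0,0],"dr": [0,0,0]},{"linear": [10,0,0],"dr": [0,0,0]},{"linear": [15,0,0],"dr": [0,0,0]},{"linear": [15,0,0],"dr": [0,0,0]},{"linear": [15,0,0],"dr": [0,0,0]}])

```text
clock: 12.15
position: [0.5996, -0.1763, 0.1332]
tcp_rot: [[-0.001, -0.001, -1.0], [0.0, -1.0, 0.001], [-1.0, -0.0, 0.001]]
ft_force: [0.5, -0.3, -3.9]
grip_width: 0.0578
```

```bash
python3 look.py scene c3 300 230 50; python3 ov.py scene_c3 ov2 300 230 50 .602 -.176 .106 .030 .020
```

```text
12.2 [ 0.6001 -0.1764  0.1337] 0.05800675611438516
```

View pics/ov2.png

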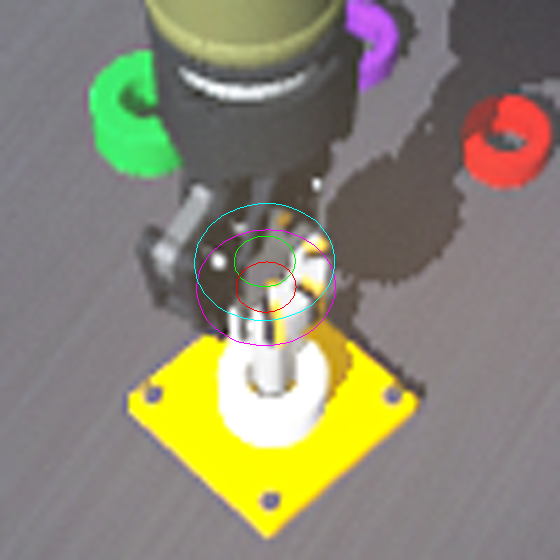

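arm_command(motion=[{"linear": [8,0,-2],"dr": [0,0,0]},{"linear": [18,0,-2],"dr": [0,0,0]},{"linear": [28,0,-2],"dr": [0,0,0]},{"linear": [36,0,-2],"dr": [0,0,0]},{"linear": [42,0,-2],"dr": [0,0,0]}])

```text
clock: 12.7
position: [0.6021, -0.1757, 0.0903]
tcp_rot: [[-0.002, -0.0, -1.0], [0.001, -1.0, 0.0], [-1.0, -0.001, 0.002]]
ft_force: [0.5, 0.3, -4.8]
grip_width: 0.0574
```

arm_command(motion=[{"linear": [7,0,0],"dr": [0,0,0]},{"linear": [13,0,0],"dr": [0,0,0]},{"linear": [17,0,0],"dr": [0,0,0]},{"linear": [19,0,0],"dr": [0,0,0]},{"linear": [20,0,0],"dr": [0,0,0]}])

```text
clock: 13.2
position: [0.6028, -0.1759, 0.0716]
tcp_rot: [[-0.0, -0.0, -1.0], [0.0, -1.0, 0.0], [-1.0, -0.0, 0.0]]
ft_force: [0.1, 0.6, -3.1]
grip_width: 0.0575
```

arm_command(motion=[{"linear": [1,0,0],"dr": [0,0,0]},{"linear": [2,0,0],"dr": [0,0,0]},{"linear": [3,0,0],"dr": [0,0,0]},{"linear": [4,0,0],"dr": [0,0,0]},{"linear": [4.5,0,0],"dr": [0,0,0]}])

```text
clock: 13.7
position: [0.6028, -0.1759, 0.0672]
tcp_rot: [[0.0, -0.0, -1.0], [-0.0, -1.0, 0.0], [-1.0, 0.0, -0.0]]
ft_force: [-0.7, 0.4, -4.0]
grip_width: 0.0573
```

arm_command(motion=[{"linear": [0.5,0,0],"dr": [0,0,0]},{"linear": [1,0,0],"dr": [0,0,0]}])

```text
clock: 13.9
position: [0.6028, -0.1759, 0.0662]
tcp_rot: [[0.0, -0.0, -1.0], [-0.0, -1.0, 0.0], [-1.0, 0.0, -0.0]]
ft_force: [0.1, -0.0, -3.9]
grip_width: 0.0576
```

arm_command(motion=[{"linear": [0.5,0,0],"dr": [0,0,0]},{"linear": [1,0,0],"dr": [0,0,0]}])

```text
clock: 14.1
position: [0.6028, -0.1759, 0.0658]
tcp_rot: [[0.0, -0.0, -1.0], [-0.0, -1.0, 0.0], [-1.0, 0.0, -0.0]]
ft_force: [-1.3, -0.3, 3.8]
grip_width: 0.0576
```

Contact came where expected (0.0658). I'll release.

arm_command(motion=[{"linear": [0,0,0],"dr": [0,0,0]},{"linear": [0,0,0],"dr": [0,0,0]},{"linear": [0,0,0],"dr": [0,0,0]}], claw=72)

```text
clock: 14.4
position: [0.6033, -0.1761, 0.0656]
tcp_rot: [[0.001, -0.0, -1.0], [-0.0, -1.0, 0.0], [-1.0, 0.0, -0.001]]
ft_force: [0.3, -0.5, -0.1]
grip_width: 0.0722
```

arm_command(motion=[{"linear": [-10,0,0],"dr": [0,0,0]},{"linear": [-30,0,0],"dr": [0,0,0]},{"linear": [-55,0,0],"dr": [0,0,0]},{"linear": [-70,-10,10],"dr": [0,0,0]},{"linear": [-70,-50,20],"dr": [0,0,0]}])

```text
clock: 14.9
position: [0.586, -0.1293, 0.139]
tcp_rot: [[0.008, -0.004, -1.0], [-0.004, -1.0, 0.004], [-1.0, 0.004, -0.008]]
ft_force: [1.1, 1.2, 0.4]
grip_width: 0.0718
```

arm_command(motion=[{"linear": [0,-42,15],"dr": [0,0,0]},{"linear": [0,-84,30],"dr": [0,0,0]},{"linear": [0,-126,45],"dr": [0,0,0]},{"linear": [0,-168,60],"dr": [0,0,0]},{"linear": [0,-210,75],"dr": [0,0,0]}])

```text
clock: 15.4
position: [0.5075, 0.0856, 0.1362]
tcp_rot: [[0.002, -0.001, -1.0], [0.0, -1.0, 0.001], [-1.0, -0.0, -0.002]]
ft_force: [1.2, 0.7, -0.3]
grip_width: 0.0718
```

```bash
python3 look.py scene c4 300 230 50
```

```text
15.45 [0.5039 0.0911 0.1359] 0.07198405497132958
```

View pics/c4.png

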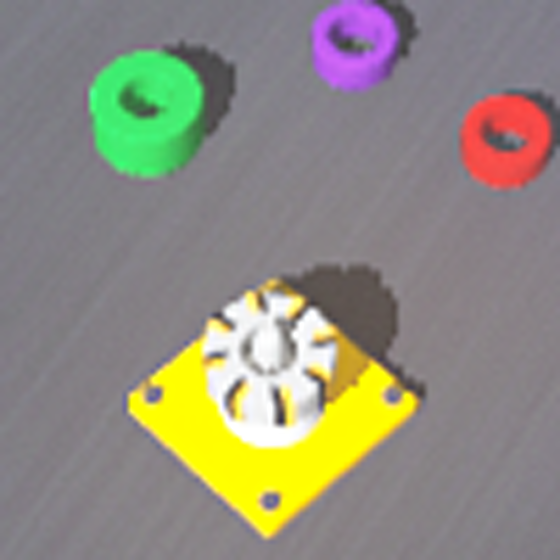

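Cutter lies flat on the spacer, concentric with the post (268,345). Next, the clamp ring at (0.447, 0.2835).

arm_command(motion=[{"linear": [0,-40,12],"dr": [0,0,0]},{"linear": [0,-80,24],"dr": [0,0,0]},{"linear": [0,-120,36],"dr": [0,0,0]},{"linear": [0,-160,48],"dr": [0,0,0]},{"linear": [0,-192,56],"dr": [0,0,0]}], claw=62)

```text
clock: 15.95
position: [0.4513, 0.2781, 0.1362]
tcp_rot: [[0.001, 0.001, -1.0], [0.001, -1.0, -0.001], [-1.0, -0.001, -0.001]]
ft_force: [1.3, 0.8, 0.0]
grip_width: 0.0617
```

arm_command(motion=[{"linear": [15,0,0],"dr": [0,0,0]},{"linear": [30,0,0],"dr": [0,0,0]},{"linear": [45,0,0],"dr": [0,0,0]},{"linear": [45,0,0],"dr": [0,0,0]}])

```text
clock: 16.35
position: [0.4509, 0.2756, 0.0892]
tcp_rot: [[-0.003, 0.0, -1.0], [-0.001, -1.0, -0.0], [-1.0, 0.001, 0.003]]
ft_force: [-0.8, 0.2, 0.1]
grip_width: 0.0623
```

arm_command(motion=[{"linear": [0,-8,4],"dr": [0,0,0]},{"linear": [15,-8,4],"dr": [0,0,0]},{"linear": [35,-8,4],"dr": [0,0,0]},{"linear": [50,-8,4],"dr": [0,0,0]},{"linear": [58,-8,4],"dr": [0,0,0]}])

```text
clock: 16.85
position: [0.448, 0.2845, 0.0323]
tcp_rot: [[0.0, -0.0, -1.0], [0.0, -1.0, 0.0], [-1.0, -0.0, -0.0]]
ft_force: [0.9, -0.3, -0.8]
grip_width: 0.0619
```

arm_command(motion=[{"linear": [1,0,0],"dr": [0,0,0]},{"linear": [1,0,0],"dr": [0,0,0]}])

```text
clock: 17.05
position: [0.4484, 0.2845, 0.0318]
tcp_rot: [[0.001, -0.0, -1.0], [0.001, -1.0, 0.0], [-1.0, -0.001, -0.001]]
ft_force: [0.3, -0.0, -0.6]
grip_width: 0.0616
```

```bash
python3 look.py scene d1 332 110 45
```

```text
17.1 [0.4485 0.2845 0.032 ] 0.06220197383322381
```

View pics/d1.png

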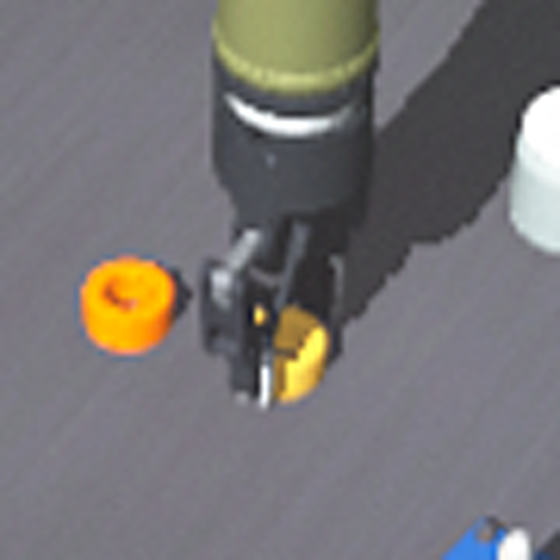

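arm_command(motion=[{"linear": [0.5,0.5,1.5],"dr": [0,0,0]},{"linear": [0.5,0.5,1.5],"dr": [0,0,0]}])

```text
clock: 17.3
position: [0.4464, 0.2836, 0.0313]
tcp_rot: [[0.001, -0.0, -1.0], [0.0, -1.0, 0.0], [-1.0, -0.0, -0.001]]
ft_force: [0.0, 0.0, 0.9]
grip_width: 0.0621
```

arm_command(motion=[{"linear": [0,0,0],"dr": [0,0,0]},{"linear": [0,0,0],"dr": [0,0,0]},{"linear": [0,0,0],"dr": [0,0,0]},{"linear": [0,0,0],"dr": [0,0,0]},{"linear": [0,0,0],"dr": [0,0,0]}], claw=36, newtons=50)

```text
clock: 17.8
position: [0.4465, 0.2838, 0.0316]
tcp_rot: [[0.001, -0.0, -1.0], [0.001, -1.0, 0.0], [-1.0, -0.001, -0.001]]
ft_force: [-0.4, -0.8, 6.3]
grip_width: 0.0442
```

arm_command(motion=[{"linear": [-3,0,0],"dr": [0,0,0]},{"linear": [-15,0,0],"dr": [0,0,0]},{"linear": [-45,0,0],"dr": [0,0,0]},{"linear": [-85,0,0],"dr": [0,0,0]},{"linear": [-120,0,0],"dr": [0,0,0]}])

```text
clock: 18.3
position: [0.4461, 0.2834, 0.1525]
tcp_rot: [[-0.0, -0.0, -1.0], [-0.0, -1.0, 0.0], [-1.0, 0.0, 0.0]]
ft_force: [-0.0, 1.0, -2.1]
grip_width: 0.0442
```

```bash
python3 look.py scene d2 332 85 45; python3 ov.py scene_d2 ov3 332 85 45 .447 .2840 .119 .023 .022
```

```text
18.35 [0.4493 0.2852 0.1582] 0.04424210294234329
```

View pics/ov3.png

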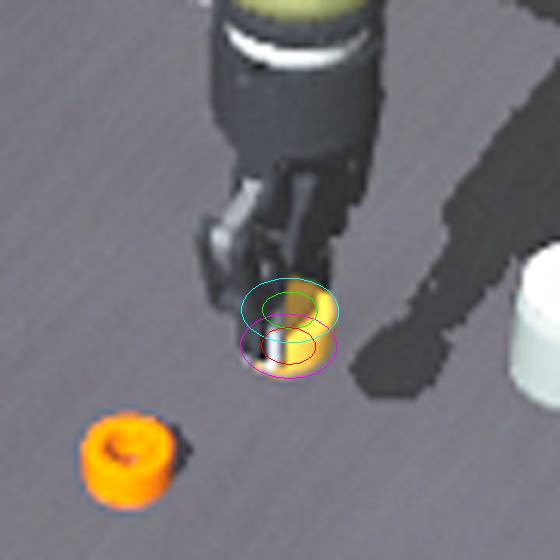

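arm_command(motion=[{"linear": [0,30,-10],"dr": [0,0,0]},{"linear": [0,70,-24],"dr": [0,0,0]},{"linear": [0,110,-37],"dr": [0,0,0]},{"linear": [0,150,-51],"dr": [0,0,0]},{"linear": [0,190,-64],"dr": [0,0,0]}])

```text
clock: 18.85
position: [0.5105, 0.0921, 0.1512]
tcp_rot: [[0.0, 0.0, -1.0], [0.0, -1.0, -0.0], [-1.0, -0.0, -0.0]]
ft_force: [0.2, 0.1, -2.1]
grip_width: 0.044
```

arm_command(motion=[{"linear": [0,40,-14],"dr": [0,0,0]},{"linear": [0,80,-27],"dr": [0,0,0]},{"linear": [0,120,-41],"dr": [0,0,0]},{"linear": [0,160,-54],"dr": [0,0,0]},{"linear": [0,200,-68],"dr": [0,0,0]}])

```text
clock: 19.35
position: [0.5781, -0.1081, 0.151]
tcp_rot: [[-0.0, -0.0, -1.0], [0.0, -1.0, 0.0], [-1.0, -0.0, 0.0]]
ft_force: [0.5, 0.1, -1.6]
grip_width: 0.0439
```

arm_command(motion=[{"linear": [0,30,-10],"dr": [0,0,0]},{"linear": [0,55,-20],"dr": [0,0,0]},{"linear": [5,68,-24],"dr": [0,0,0]},{"linear": [12,68,-24],"dr": [0,0,0]},{"linear": [15,68,-24],"dr": [0,0,0]}])

```text
clock: 19.85
position: [0.6007, -0.1732, 0.1343]
tcp_rot: [[-0.003, -0.001, -1.0], [0.002, -1.0, 0.0], [-1.0, -0.002, 0.003]]
ft_force: [-0.6, 0.2, -2.8]
grip_width: 0.0442
```

arm_command(motion=[{"linear": [0,0,0],"dr": [0,0,0]},{"linear": [0,0,0],"dr": [0,0,0]}])

```text
clock: 20.05
position: [0.6016, -0.1728, 0.1355]
tcp_rot: [[-0.001, 0.001, -1.0], [0.001, -1.0, -0.001], [-1.0, -0.001, 0.001]]
ft_force: [0.5, -0.1, -1.6]
grip_width: 0.0443
```

```bash
python3 look.py scene d3 300 220 50; python3 ov.py scene_d3 ov4 300 220 50 .602 -.176 .1045 .023 .022
```

```text
20.1 [ 0.6019 -0.1731  0.1358] 0.04433899721557622
```

View pics/ov4.png

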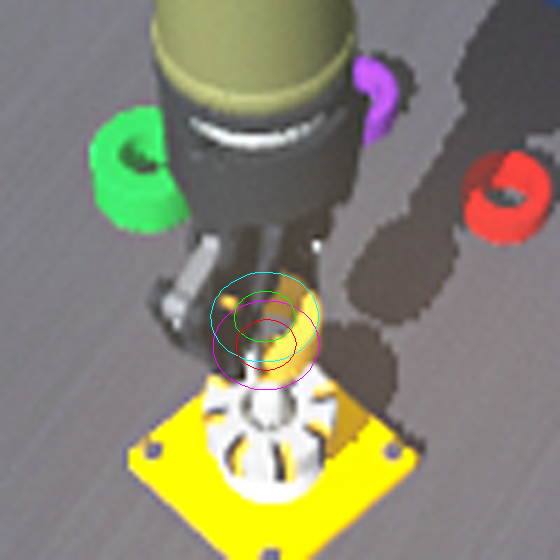

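arm_command(motion=[{"linear": [3,3,-0.5],"dr": [0,0,0]},{"linear": [10,3,-0.5],"dr": [0,0,0]},{"linear": [18,3,-0.5],"dr": [0,0,0]},{"linear": [25,3,-0.5],"dr": [0,0,0]},{"linear": [30,3,-0.5],"dr": [0,0,0]}])

```text
clock: 20.6
position: [0.6022, -0.1772, 0.1045]
tcp_rot: [[-0.001, -0.0, -1.0], [0.001, -1.0, 0.0], [-1.0, -0.001, 0.001]]
ft_force: [0.3, -0.4, -2.3]
grip_width: 0.0439
```

arm_command(motion=[{"linear": [4,0,0],"dr": [0,0,0]},{"linear": [8,0,0],"dr": [0,0,0]},{"linear": [11,0,0],"dr": [0,0,0]},{"linear": [13,0,0],"dr": [0,0,0]},{"linear": [14,0,0],"dr": [0,0,0]}])

```text
clock: 21.1
position: [0.6028, -0.1775, 0.0916]
tcp_rot: [[-0.0, -0.0, -1.0], [0.0, -1.0, 0.0], [-1.0, -0.0, 0.0]]
ft_force: [-0.8, -0.1, -1.7]
grip_width: 0.0444
```

arm_command(motion=[{"linear": [0.5,0,0],"dr": [0,0,0]},{"linear": [1,0,0],"dr": [0,0,0]},{"linear": [1.5,0,0],"dr": [0,0,0]},{"linear": [2,0,0],"dr": [0,0,0]}])

```text
clock: 21.5
position: [0.6029, -0.1774, 0.0898]
tcp_rot: [[0.0, -0.0, -1.0], [-0.0, -1.0, 0.0], [-1.0, 0.0, -0.0]]
ft_force: [0.2, -0.6, -1.8]
grip_width: 0.0437
```

Nudge y by 1.5 mm to centre it, then continue down.

arm_command(motion=[{"linear": [0.5,-1,0],"dr": [0,0,0]},{"linear": [1,-1.5,0],"dr": [0,0,0]},{"linear": [1.5,-1.5,0],"dr": [0,0,0]}])

```text
clock: 21.8
position: [0.6028, -0.1758, 0.0882]
tcp_rot: [[-0.0, -0.0, -1.0], [0.0, -1.0, 0.0], [-1.0, -0.0, 0.0]]
ft_force: [-0.3, 0.4, -2.5]
grip_width: 0.0444
```

arm_command(motion=[{"linear": [0.5,0,0],"dr": [0,0,0]},{"linear": [1,0,0],"dr": [0,0,0]}])

```text
clock: 22.0
position: [0.6028, -0.1759, 0.0877]
tcp_rot: [[0.0, -0.0, -1.0], [0.0, -1.0, 0.0], [-1.0, -0.0, -0.0]]
ft_force: [-1.9, -0.2, 4.7]
grip_width: 0.0442
```

arm_command(motion=[{"linear": [0.5,0,0],"dr": [0,0,0]},{"linear": [1,0,0],"dr": [0,0,0]}])

```text
clock: 22.2
position: [0.6028, -0.1759, 0.0876]
tcp_rot: [[0.001, -0.0, -1.0], [-0.0, -1.0, 0.0], [-1.0, 0.0, -0.001]]
ft_force: [-3.6, 1.3, 11.0]
grip_width: 0.0442
```

Contact at 0.0877 (expected 0.0875). Release and go toward the roller (0.465,-0.069).

arm_command(motion=[{"linear": [-1,0,0],"dr": [0,0,0]},{"linear": [-1,0,0],"dr": [0,0,0]},{"linear": [-1,0,0],"dr": [0,0,0]}], claw=58)

```text
clock: 22.5
position: [0.6031, -0.176, 0.0872]
tcp_rot: [[0.001, -0.0, -1.0], [-0.0, -1.0, 0.0], [-1.0, 0.0, -0.001]]
ft_force: [0.6, 0.6, -0.3]
grip_width: 0.0578
```

arm_command(motion=[{"linear": [-10,0,0],"dr": [0,0,0]},{"linear": [-30,0,0],"dr": [0,0,0]},{"linear": [-50,0,5],"dr": [0,0,0]},{"linear": [-50,-25,35],"dr": [0,0,0]},{"linear": [-50,-50,70],"dr": [0,0,0]}], claw=70)

```text
clock: 23.0
position: [0.5344, -0.1264, 0.1387]
tcp_rot: [[0.004, -0.001, -1.0], [-0.001, -1.0, 0.001], [-1.0, 0.001, -0.004]]
ft_force: [-0.3, -0.4, 0.3]
grip_width: 0.0697
```

arm_command(motion=[{"linear": [0,-25,30],"dr": [0,0,0]},{"linear": [0,-50,60],"dr": [0,0,0]},{"linear": [0,-57,68],"dr": [0,0,0]},{"linear": [0,-57,68],"dr": [0,0,0]},{"linear": [0,-57,68],"dr": [0,0,0]}])

```text
clock: 23.5
position: [0.4668, -0.0695, 0.138]
tcp_rot: [[0.003, 0.0, -1.0], [-0.001, -1.0, -0.0], [-1.0, 0.001, -0.003]]
ft_force: [0.5, -0.1, 0.1]
grip_width: 0.07
```

```bash
python3 look.py scene e1 290 220 60
```

```text
23.55 [ 0.4671 -0.0698  0.1379] 0.06979568282717029
```

View pics/e1.png

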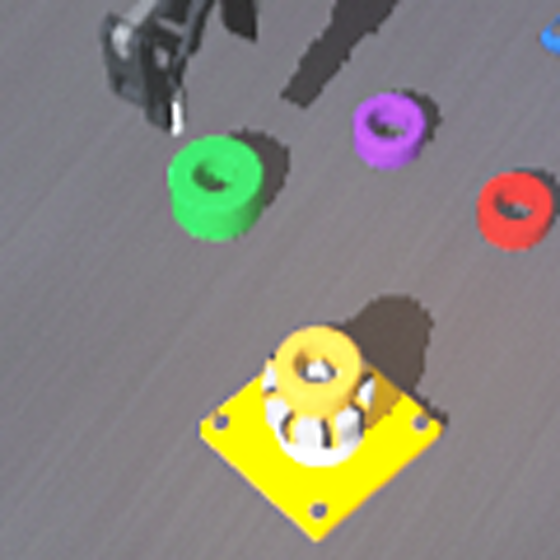

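Yellow stack is complete and flat. Roller next.

arm_command(motion=[{"linear": [25,-1,2],"dr": [0,0,0]},{"linear": [55,-1,2],"dr": [0,0,0]},{"linear": [82,-1,2],"dr": [0,0,0]},{"linear": [98,-1,2],"dr": [0,0,0]},{"linear": [102,-1,2],"dr": [0,0,0]}])

```text
clock: 24.05
position: [0.4635, -0.0687, 0.0333]
tcp_rot: [[-0.002, -0.001, -1.0], [0.0, -1.0, 0.001], [-1.0, -0.0, 0.002]]
ft_force: [-0.5, -0.4, -0.5]
grip_width: 0.0699
```

arm_command(motion=[{"linear": [0,0,0],"dr": [0,0,0]},{"linear": [0,0,0],"dr": [0,0,0]},{"linear": [0,0,0],"dr": [0,0,0]},{"linear": [0,0,0],"dr": [0,0,0]},{"linear": [0,0,0],"dr": [0,0,0]}], claw=45, newtons=50)

```text
clock: 24.55
position: [0.4631, -0.068, 0.0357]
tcp_rot: [[0.001, -0.0, -1.0], [-0.0, -1.0, 0.0], [-1.0, 0.0, -0.001]]
ft_force: [-0.3, -0.6, -1.0]
grip_width: 0.0532
```

arm_command(motion=[{"linear": [-3,0,0],"dr": [0,0,0]},{"linear": [-15,0,0],"dr": [0,0,0]},{"linear": [-45,0,0],"dr": [0,0,0]},{"linear": [-80,0,0],"dr": [0,0,0]},{"linear": [-105,0,0],"dr": [0,0,0]}])

```text
clock: 25.05
position: [0.4631, -0.0679, 0.1423]
tcp_rot: [[0.002, -0.0, -1.0], [-0.0, -1.0, 0.0], [-1.0, 0.0, -0.002]]
ft_force: [0.5, -0.1, -1.7]
grip_width: 0.0533
```

```bash
python3 look.py scene e2 280 170 60
```

```text
25.1 [ 0.4654 -0.0684  0.1455] 0.05338786763197342
```

View pics/e2.png

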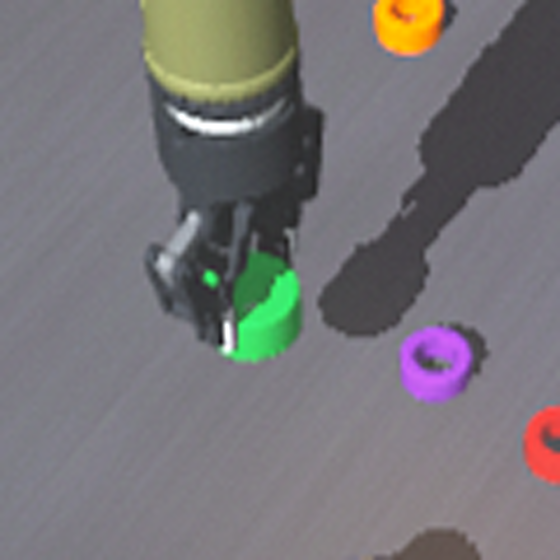

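arm_command(motion=[{"linear": [0,-35,-23],"dr": [0,0,0]},{"linear": [0,-70,-46],"dr": [0,0,0]},{"linear": [0,-105,-69],"dr": [0,0,0]},{"linear": [0,-140,-92],"dr": [0,0,0]},{"linear": [0,-175,-115],"dr": [0,0,0]}])

```text
clock: 25.6
position: [0.5781, 0.1086, 0.14]
tcp_rot: [[-0.0, -0.0, -1.0], [-0.0, -1.0, 0.0], [-1.0, 0.0, 0.0]]
ft_force: [0.9, -0.6, -0.2]
grip_width: 0.0538
```

arm_command(motion=[{"linear": [0,-30,-20],"dr": [0,0,0]},{"linear": [0,-55,-36],"dr": [0,0,0]},{"linear": [0,-72,-47],"dr": [0,0,0]},{"linear": [0,-72,-47],"dr": [0,0,0]},{"linear": [0,-72,-47],"dr": [0,0,0]}])

```text
clock: 26.1
position: [0.624, 0.1791, 0.1395]
tcp_rot: [[-0.002, 0.001, -1.0], [-0.001, -1.0, -0.001], [-1.0, 0.001, 0.002]]
ft_force: [0.3, -0.4, -1.2]
grip_width: 0.0532
```

arm_command(motion=[{"linear": [0,0,0],"dr": [0,0,0]},{"linear": [0,0,0],"dr": [0,0,0]}])

```text
clock: 26.3
position: [0.624, 0.178, 0.1401]
tcp_rot: [[-0.001, -0.001, -1.0], [-0.0, -1.0, 0.001], [-1.0, 0.0, 0.001]]
ft_force: [-0.4, -0.1, -1.0]
grip_width: 0.0535
```

```bash
python3 look.py scene e3 368 140 50; python3 ov.py scene_e3 ov5 368 140 50 .627 .179 .107 .028 .030
```

```text
26.35 [0.6242 0.178  0.1403] 0.053337765944734765
```

View pics/ov5.png

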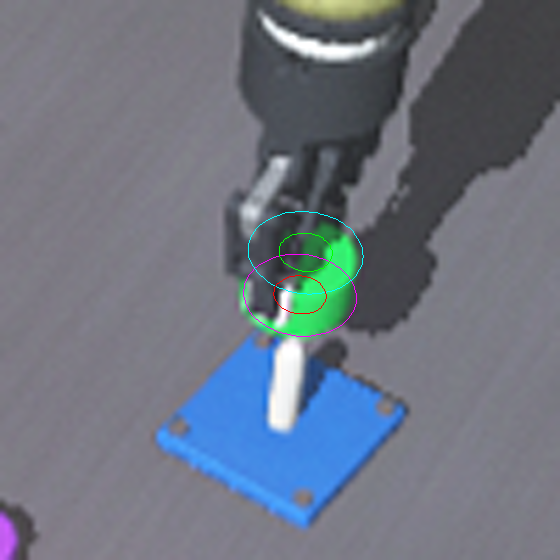

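Ring sits about 1–2 mm to −x of the prediction, so I'll shift +2 mm in x and +1 mm in y and lower.

arm_command(motion=[{"linear": [4,-1,-2],"dr": [0,0,0]},{"linear": [14,-1,-2],"dr": [0,0,0]},{"linear": [26,-1,-2],"dr": [0,0,0]},{"linear": [36,-1,-2],"dr": [0,0,0]},{"linear": [42,-1,-2],"dr": [0,0,0]}])

```text
clock: 26.85
position: [0.6257, 0.1798, 0.0961]
tcp_rot: [[-0.003, -0.0, -1.0], [-0.001, -1.0, 0.0], [-1.0, 0.001, 0.003]]
ft_force: [-0.0, -0.3, -1.8]
grip_width: 0.0532
```

arm_command(motion=[{"linear": [8,0,0],"dr": [0,0,0]},{"linear": [20,0,0],"dr": [0,0,0]},{"linear": [32,0,0],"dr": [0,0,0]},{"linear": [40,0,0],"dr": [0,0,0]},{"linear": [44,0,0],"dr": [0,0,0]}])

```text
clock: 27.35
position: [0.6262, 0.1799, 0.0528]
tcp_rot: [[-0.002, -0.0, -1.0], [-0.0, -1.0, 0.0], [-1.0, 0.0, 0.002]]
ft_force: [0.2, 0.2, -0.8]
grip_width: 0.0531
```

arm_command(motion=[{"linear": [1,0,0],"dr": [0,0,0]},{"linear": [2,0,0],"dr": [0,0,0]}])

```text
clock: 27.55
position: [0.6271, 0.1801, 0.0523]
tcp_rot: [[0.0, -0.0, -1.0], [0.0, -1.0, 0.0], [-1.0, -0.0, -0.0]]
ft_force: [-0.4, 0.6, -1.3]
grip_width: 0.0533
```

arm_command(motion=[{"linear": [1,0,0],"dr": [0,0,0]},{"linear": [2,0,0],"dr": [0,0,0]},{"linear": [2.5,0,0],"dr": [0,0,0]}])

```text
clock: 27.85
position: [0.6271, 0.1801, 0.05]
tcp_rot: [[0.001, -0.0, -1.0], [0.0, -1.0, 0.0], [-1.0, -0.0, -0.001]]
ft_force: [0.9, 0.1, -1.6]
grip_width: 0.0534
```

arm_command(motion=[{"linear": [0.5,0,0],"dr": [0,0,0]},{"linear": [1,0,0],"dr": [0,0,0]}])

```text
clock: 28.05
position: [0.6269, 0.1801, 0.0489]
tcp_rot: [[0.0, -0.0, -1.0], [0.0, -1.0, 0.0], [-1.0, -0.0, -0.0]]
ft_force: [0.3, -0.2, -1.8]
grip_width: 0.0532
```

arm_command(motion=[{"linear": [0.5,0,0],"dr": [0,0,0]},{"linear": [1,0,0],"dr": [0,0,0]}])

```text
clock: 28.25
position: [0.6269, 0.1801, 0.0477]
tcp_rot: [[0.0, -0.0, -1.0], [0.0, -1.0, 0.0], [-1.0, -0.0, -0.0]]
ft_force: [0.2, 0.0, -2.3]
grip_width: 0.0535
```

arm_command(motion=[{"linear": [0.5,0,0],"dr": [0,0,0]},{"linear": [0.8,0,0],"dr": [0,0,0]}])

```text
clock: 28.45
position: [0.6269, 0.18, 0.0473]
tcp_rot: [[0.0, -0.0, -1.0], [0.0, -1.0, 0.0], [-1.0, -0.0, -0.0]]
ft_force: [-0.8, -0.7, 4.4]
grip_width: 0.0535
```

arm_command(motion=[{"linear": [0.4,0,0],"dr": [0,0,0]},{"linear": [0.8,0,0],"dr": [0,0,0]}])

```text
clock: 28.65
position: [0.6269, 0.1801, 0.0473]
tcp_rot: [[0.0, -0.0, -1.0], [0.0, -1.0, 0.0], [-1.0, -0.0, -0.0]]
ft_force: [-2.6, -1.5, 8.5]
grip_width: 0.0537
```

arm_command(motion=[{"linear": [-0.5,0,0],"dr": [0,0,0]},{"linear": [-0.5,0,0],"dr": [0,0,0]},{"linear": [-0.5,0,0],"dr": [0,0,0]}], claw=67)

```text
clock: 28.95
position: [0.627, 0.1801, 0.0465]
tcp_rot: [[0.0, -0.0, -1.0], [0.0, -1.0, 0.0], [-1.0, -0.0, -0.0]]
ft_force: [-0.1, -0.6, 0.1]
grip_width: 0.0666
```

arm_command(motion=[{"linear": [-12,0,0],"dr": [0,0,0]},{"linear": [-40,0,0],"dr": [0,0,0]},{"linear": [-75,0,0],"dr": [0,0,0]},{"linear": [-85,20,0],"dr": [0,0,0]},{"linear": [-85,60,0],"dr": [0,0,0]}])

```text
clock: 29.45
position: [0.6293, 0.1223, 0.1355]
tcp_rot: [[0.007, 0.003, -1.0], [0.002, -1.0, -0.003], [-1.0, -0.002, -0.007]]
ft_force: [1.2, -0.3, -0.3]
grip_width: 0.067
```

arm_command(motion=[{"linear": [0,40,1],"dr": [0,0,0]},{"linear": [0,80,1],"dr": [0,0,0]},{"linear": [0,105,1],"dr": [0,0,0]},{"linear": [0,111,1],"dr": [0,0,0]},{"linear": [0,111,1],"dr": [0,0,0]}], claw=58)

```text
clock: 29.95
position: [0.626, 0.0082, 0.1322]
tcp_rot: [[0.001, -0.002, -1.0], [0.0, -1.0, 0.002], [-1.0, -0.0, -0.001]]
ft_force: [-0.4, -0.3, -0.2]
grip_width: 0.0582
```

```bash
python3 look.py scene f1 350 185 60
```

```text
30.0 [0.626  0.0092 0.1321] 0.05801823650121358
```

View pics/f1.png

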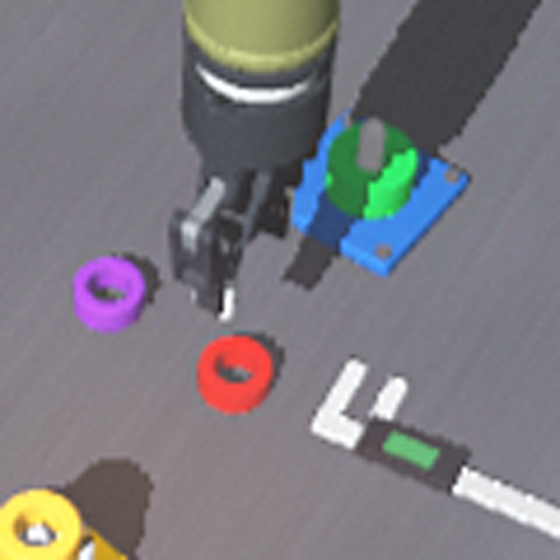

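Roller sits flat on the blue base. The collar at (235,375) is clear, with the caliper jaw more than 35 mm from the fingers. Descend and grip.

arm_command(motion=[{"linear": [25,0,1],"dr": [0,0,0]},{"linear": [55,0,1],"dr": [0,0,0]},{"linear": [82,0,1],"dr": [0,0,0]},{"linear": [98,0,1],"dr": [0,0,0]},{"linear": [102,0,1],"dr": [0,0,0]}])

```text
clock: 30.5
position: [0.6232, 0.011, 0.0275]
tcp_rot: [[-0.004, 0.002, -1.0], [0.001, -1.0, -0.002], [-1.0, -0.001, 0.004]]
ft_force: [-1.1, -0.0, 0.2]
grip_width: 0.0579
```

arm_command(motion=[{"linear": [0,0,0],"dr": [0,0,0]}])

```text
clock: 30.6
position: [0.6246, 0.0104, 0.0291]
tcp_rot: [[-0.001, 0.001, -1.0], [0.0, -1.0, -0.001], [-1.0, -0.0, 0.001]]
ft_force: [0.4, -0.5, 0.2]
grip_width: 0.0582
```

arm_command(motion=[{"linear": [0,1,0],"dr": [0,0,0]},{"linear": [0,1.5,0],"dr": [0,0,0]},{"linear": [0,1.5,0],"dr": [0,0,0]},{"linear": [0,1.5,0],"dr": [0,0,0]},{"linear": [0,1.5,0],"dr": [0,0,0]}], claw=34, newtons=40)

```text
clock: 31.1
position: [0.6259, 0.0077, 0.031]
tcp_rot: [[0.003, -0.001, -1.0], [0.0, -1.0, 0.001], [-1.0, -0.0, -0.003]]
ft_force: [0.1, 1.2, 6.1]
grip_width: 0.042
```

arm_command(motion=[{"linear": [-3,0,0],"dr": [0,0,0]},{"linear": [-15,0,0],"dr": [0,0,0]},{"linear": [-45,0,0],"dr": [0,0,0]},{"linear": [-80,0,0],"dr": [0,0,0]},{"linear": [-105,0,0],"dr": [0,0,0]}])

```text
clock: 31.6
position: [0.6252, 0.0073, 0.1371]
tcp_rot: [[0.002, -0.0, -1.0], [-0.0, -1.0, 0.0], [-1.0, 0.0, -0.002]]
ft_force: [1.5, -0.1, -1.4]
grip_width: 0.042
```

arm_command(motion=[{"linear": [0,-35,0],"dr": [0,0,0]},{"linear": [0,-75,0],"dr": [0,0,0]},{"linear": [0,-115,0],"dr": [0,0,0]},{"linear": [0,-150,0],"dr": [0,0,0]},{"linear": [0,-170,0],"dr": [0,0,0]}])

```text
clock: 32.1
position: [0.6245, 0.1802, 0.1353]
tcp_rot: [[0.0, 0.001, -1.0], [0.001, -1.0, -0.001], [-1.0, -0.001, -0.0]]
ft_force: [0.5, -0.7, -0.5]
grip_width: 0.042
```

arm_command(motion=[{"linear": [0,0,0],"dr": [0,0,0]},{"linear": [0,0,0],"dr": [0,0,0]},{"linear": [0,0,0],"dr": [0,0,0]}])

```text
clock: 32.4
position: [0.6247, 0.1764, 0.1348]
tcp_rot: [[-0.0, -0.001, -1.0], [-0.001, -1.0, 0.001], [-1.0, 0.001, 0.0]]
ft_force: [-0.1, 0.4, 0.0]
grip_width: 0.0424
```

```bash
python3 look.py scene f2 368 140 50; python3 ov.py scene_f2 ov6 368 140 50 .627 .180 .105 .022 .020
```

```text
32.45 [0.6248 0.1762 0.1347] 0.04271121376415661
```

View pics/ov6.png

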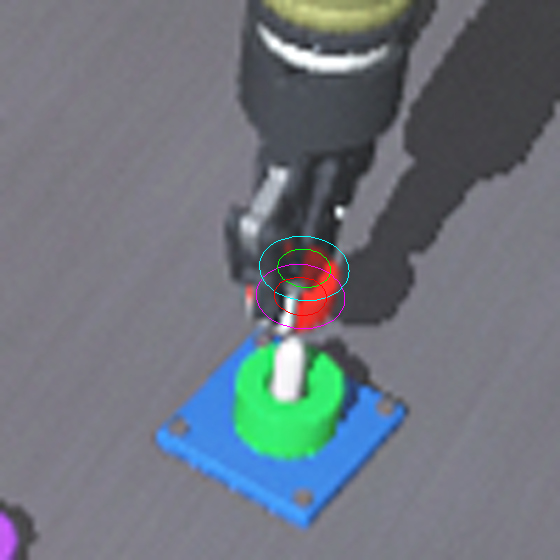

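Needs +3.5 mm in y and +1.5 mm in x. Correct, then lower.

arm_command(motion=[{"linear": [0,-3,-1.5],"dr": [0,0,0]},{"linear": [8,-3,-1.5],"dr": [0,0,0]},{"linear": [18,-3,-1.5],"dr": [0,0,0]},{"linear": [24,-3,-1.5],"dr": [0,0,0]},{"linear": [27,-3,-1.5],"dr": [0,0,0]}])

```text
clock: 32.95
position: [0.6255, 0.1802, 0.106]
tcp_rot: [[-0.003, -0.0, -1.0], [-0.001, -1.0, 0.0], [-1.0, 0.001, 0.003]]
ft_force: [-0.0, -0.3, -0.7]
grip_width: 0.0423
```

arm_command(motion=[{"linear": [8,0,0],"dr": [0,0,0]},{"linear": [18,0,0],"dr": [0,0,0]},{"linear": [26,0,0],"dr": [0,0,0]},{"linear": [30,0,0],"dr": [0,0,0]}])

```text
clock: 33.35
position: [0.6256, 0.1805, 0.0762]
tcp_rot: [[-0.002, -0.0, -1.0], [-0.0, -1.0, 0.0], [-1.0, 0.0, 0.002]]
ft_force: [-0.4, -0.1, -0.7]
grip_width: 0.042
```

arm_command(motion=[{"linear": [1,0,0],"dr": [0,0,0]},{"linear": [2,0,0],"dr": [0,0,0]}])

```text
clock: 33.55
position: [0.6265, 0.1806, 0.0755]
tcp_rot: [[0.0, -0.0, -1.0], [0.0, -1.0, 0.0], [-1.0, -0.0, -0.0]]
ft_force: [-0.0, 1.0, -0.6]
grip_width: 0.042
```

arm_command(motion=[{"linear": [0.7,0,0],"dr": [0,0,0]},{"linear": [1.5,0,0],"dr": [0,0,0]}])

```text
clock: 33.75
position: [0.6267, 0.1806, 0.0745]
tcp_rot: [[0.001, -0.0, -1.0], [0.0, -1.0, 0.0], [-1.0, -0.0, -0.001]]
ft_force: [-0.5, 0.1, -0.8]
grip_width: 0.0422
```

arm_command(motion=[{"linear": [0.5,0,0],"dr": [0,0,0]},{"linear": [1,0,0],"dr": [0,0,0]}])

```text
clock: 33.95
position: [0.6265, 0.1806, 0.0733]
tcp_rot: [[0.0, -0.0, -1.0], [0.0, -1.0, 0.0], [-1.0, -0.0, -0.0]]
ft_force: [-0.7, 0.4, -0.7]
grip_width: 0.0423
```

arm_command(motion=[{"linear": [0.4,0,0],"dr": [0,0,0]},{"linear": [0.8,0,0],"dr": [0,0,0]}])

```text
clock: 34.15
position: [0.6264, 0.1806, 0.073]
tcp_rot: [[0.0, -0.0, -1.0], [0.0, -1.0, 0.0], [-1.0, -0.0, -0.0]]
ft_force: [-1.0, -0.8, 6.6]
grip_width: 0.0423
```

Contact at 0.073 (expected about 0.0725). Release and withdraw clear.

arm_command(motion=[{"linear": [-0.3,0,0],"dr": [0,0,0]},{"linear": [-0.3,0,0],"dr": [0,0,0]},{"linear": [-0.3,0,0],"dr": [0,0,0]}], claw=56)

```text
clock: 34.45
position: [0.6263, 0.1806, 0.0725]
tcp_rot: [[-0.0, -0.0, -1.0], [-0.0, -1.0, 0.0], [-1.0, 0.0, 0.0]]
ft_force: [-0.2, 0.7, 0.3]
grip_width: 0.0559
```

arm_command(motion=[{"linear": [-10,0,0],"dr": [0,0,0]},{"linear": [-35,0,0],"dr": [0,0,0]},{"linear": [-75,0,0],"dr": [0,0,0]},{"linear": [-110,0,30],"dr": [0,0,0]},{"linear": [-130,0,70],"dr": [0,0,0]}])

```text
clock: 34.95
position: [0.5593, 0.1811, 0.2064]
tcp_rot: [[0.007, -0.001, -1.0], [0.002, -1.0, 0.001], [-1.0, -0.002, -0.007]]
ft_force: [-0.6, 0.0, 0.3]
grip_width: 0.0559
```

arm_command(motion=[{"linear": [0,15,40],"dr": [0,0,0]},{"linear": [0,30,80],"dr": [0,0,0]},{"linear": [0,40,90],"dr": [0,0,0]},{"linear": [0,40,90],"dr": [0,0,0]},{"linear": [0,40,90],"dr": [0,0,0]}])

```text
clock: 35.45
position: [0.4681, 0.1409, 0.2035]
tcp_rot: [[0.003, -0.001, -1.0], [0.001, -1.0, 0.001], [-1.0, -0.001, -0.003]]
ft_force: [-0.5, 0.6, -0.4]
grip_width: 0.0561
```

```bash
python3 look.py scene g1 335 200 85; python3 look.py top g2 330 200 150
```

```text
35.5 [0.4686 0.1411 0.2033] 0.05617599405280579
35.55 [0.4686 0.1411 0.2031] 0.05589284758860598
```

View pics/g1.png

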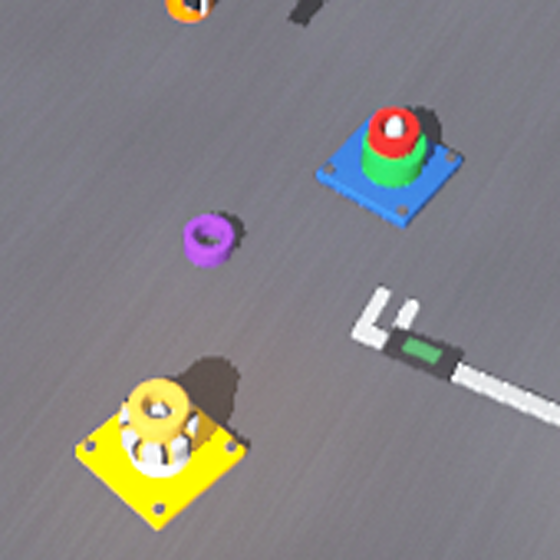

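View pics/g2.png

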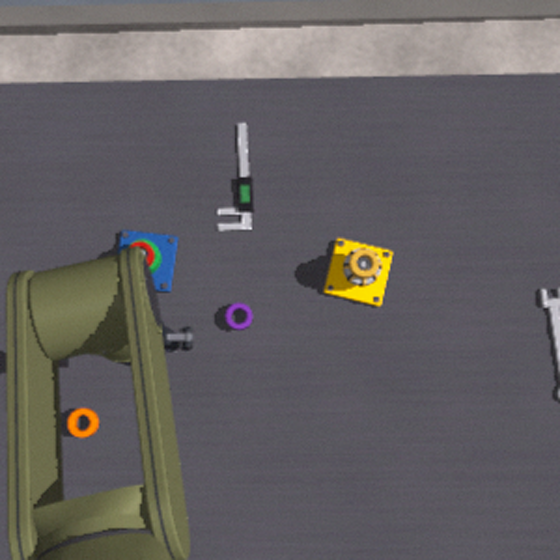

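Both stacks stand flat: yellow at (158,430), white, cutter, brass; blue at (393,150), green, red. The caliper and decoys have not moved, and the gripper is clear. I'll hand in.

```bash
python3 - <<'E'
from h import *
a0=cv2.imread('pics/scene0.png').astype(int);b=cv2.imread('pics/scene_g1_raw.png').astype(int)
for n,(u,v,w,h) in {'caliper':(355,200,72,46),'wrench':(140,308,80,50),'tin':(366,78,28,28)}.items():
    print(n,np.abs(a0-b)[v:v+h,u:u+w].mean().round(2))
print(manip.job_done())
E
```

```text
caliper 1.79
wrench 1.14
tin 9.44
the job is handed in; nothing more can be done
None
```

```bash
python3 - <<'E'
import cv2,numpy as np
a=cv2.imread('pics/scene0.png')[70:115,355:405];b=cv2.imread('pics/scene_g1_raw.png')[70:115,355:405]
cv2.imwrite('pics/tin.png',cv2.resize(np.hstack([a,b]),None,fx=6,fy=6))
E
```

```text
(no output)
```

View pics/tin.png

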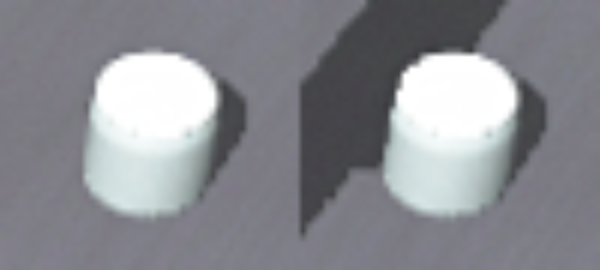

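Both heads are made up and handed in at about 35.6 s of the 109 s allowed. The yellow arbor carries the spacer, cutter and brass clamp ring, and the blue arbor carries the roller and red collar.

- **Placing:** I lowered each ring down its post until it touched, within about 0.5 mm of the height I expected, then let go. Contact forces stayed under 13 N.
- **Final pictures:** Both stacks lie flat and centred on their posts, and the gripper is open and clear of them.
- **Bystanders:** The caliper and wrench are unchanged in the scene picture. The tin's picture patch differed from the start, but a side-by-side view showed only the arm's shadow behind it and the tin in the same place.
- **Failed check:** The spacer's scene-camera silhouette fit came out wrong, so I used the top-camera fit for it. The grasp confirmed that position.

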